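Load bones on an indexing scan turntable and work its gate lever

ROBOT

A 6-joint arm with a two-finger parallel gripper is mounted at the origin on the work surface. World frame = base frame: x ahead of the robot, y to its left, z up, the work surface at z = 0. Lengths are in mm, angles in degrees, forces in N, time in s.
With the tool pointing down it reaches from about 325 to 850 mm from the base axis. Payload 15.5 kg.
Tool frame: the origin (TCP) lies on the centre line of the jaws, within the pads' length; the fingertips stand 8 mm ahead of it and the grasp point (between the pads) lies 11 mm behind it (bot.tip_extent is the distance from the TCP to the fingertips, in mm); z points along the fingers, y is the direction in which the jaws open and shut (so a half turn about z gives the same grasp; the last joint's range is limited). The gripper opens to 91 mm and grips with 3 to 60 N. Pads are 32 mm wide; open, the fingers measure 118 mm over their backs; the gripper's body (76 mm by 178 mm) begins 60 mm behind the grasp point.
Start: joints at [-70.502, 28.281, 77.091, -0, 74.628, -5.472], TCP at [263.836, -566.584, 221.915] pointing down, gripper open.
Joint ranges: [-166.48, 166.48], [-47.26, 123.95], [12.59, 153.08], [-70.14, 250.14], [6.76, 159.57], [-176.63, 176.63]. Speed limits (degrees/s): [108.29, 108.29, 147.25, 172.46, 172.46, 172.46].

INTERFACE

Orientations are given as a 3x3 rotation matrix whose columns are the frame's x, y, z axes.
In Python, from plant import monitor, eyes, workorder, bot gives the robot as it stands. The module is installed in compiled form; this text tells all that it offers.
- The arm moves only by the shell command python3 -m crank 'ROWS' [OPENING] [FORCE]. ROWS is JSON, a list of rows, each an object of numbers: "tx", "ty", "tz": the shift along the tool's x, y, z each as a share of 0.03 m, from -1 to 1; "yaw": the turn about the tool's z as a share of 0.08 rad, from -1 to 1. A call has 1 to 20 rows; each row shifts and turns the pose as measured when the row begins, along the tool's axes as they then stand; what a row does not reach is not made up. A row lasts 1/10 s, in which the tool goes at most 50 mm and 8.59 degrees, less where a joint would pass 70% of its speed; a pose out of reach is approached as far as the arm can. A call with a number of a shift or a turn outside -1 to 1 is refused whole. A call with a gripper value outside its range is refused whole. OPENING is the closure, from -1 (fully open) to 1 (shut), set as the call begins (- or left out, the last holds). The fingers move at their own pace and stop on an object; FORCE is the grip in N (left out, the last holds). Time passes only in rows, so rows that do not move let the fingers close. It gives the time, the measured TCP pose, the force and the opening at its end, in the units of the state.
- monitor.get_state(): the state, without advancing time (a new reading comes with each control period).
- eyes.read_camera(name): name is "scene" or "top"; returns the picture (400x640x3 uint8, red, green, blue); there is no depth.
- eyes.camera_model(name): a dict with "fx", "fy", "cx", "cy" (pixels), "k1" (the pictures are not rectified: a ray, as slopes to the right and down, at radius r is drawn at 1 + k1 r^2 times it, then the intrinsics apply), "R" (3x3) and "t" (3): a world point X has camera coordinates R X + t. Camera axes: x right, y down, z forward; pixel columns grow to the right and rows downward; lengths in mm; the calibration is good to about 2 mm. A picture is of the moment at which its call begins. camera_model takes no time and is no camera call.
- workorder.sign_off(): hands the job in, once; it reports no verdict.
The state is a dict: "t": time; "qpos": joint angles; "qd": joint speeds; "tau": joint torques, N m; "tcp_pos": TCP position; "eef_rot": TCP orientation; "contact_force": force on the tool from outside, world axes, zero at the start; "ft_torque": the same for the moment, N m; "width": opening from 0.0 (shut) to 1.0 (fully open).
Only numpy, scipy, OpenCV 4.12 (cv2) and the standard library are available. Lean on these libraries where they do the work, as an engineer would, in place of code of your own. Each camera call takes 0.05 s, during which the arm holds its last target.

TASK

Get the bones ready for scanning: with the turntable still clamped, lay every bone that is on the table down on the black turntable, its middle inside the dashed white ring and not on top of another bone. Then turn the clamp handle fully free, take the lever through the zigzag gate into the middle notch, let it rest fully in that notch for two seconds, take it on fully into the last notch, and turn the clamp handle fully tight again. Leave the bones lying within the ring on the turntable (put back any that got knocked off) and do not disturb the mug, the mouse or the scanner.

Things in the scene. Friction and masses are not known exactly. Their poses are not given: they have to be found in the camera images.
- rig: Scanning rig, fixed; place and yaw differ each time. Origin on the table under the turntable's axis; x points away from the robot at yaw 0, z up. In its frame, mm: gate console (black box 190 x 120, 50 high, aluminium gate plate on top) centred at (10,-250); grey clamp block (44 x 44, 50 high) at (106,-148), its handle on top at (105,-147).
- gate_first (a point): First notch of the gate on the plate's top, 50 mm above the table; axes as the rig. The gate is one zigzag slot 17 mm wide for a 12 mm stem (2.5 mm play each side). With u = lever_along and v = lever_across in mm, the stem stands at rig x = u-50, y = v-250. This notch: u,v = (0,-30).
- gate_middle (a point): Middle notch, a dead end, u,v = (60,-30), 50 mm above the table. From the first notch the slot's centre line runs (0,-30), (0,30), (60,30), (60,-30), in straight legs; the way on starts back up at (60,-5).
- gate_last (a point): Last notch, u,v = (120,30), 50 mm above the table. From the middle notch the slot's centre line runs (60,-30), (60,-5), (120,-5), (120,30), in straight legs.
- disc_top (a point): Centre of the turntable's upper face, 35 mm above the table. Flat black disc, radius 140 mm, 8 mm thick, with a dashed white ring of radius 88 mm. It turns with the lever: 90 degrees anticlockwise from above as lever_along goes 0 to 120 mm (joint turntable). Its axes are those of the rig when the turntable joint is 0, and turn with the disc.
- turntable (a joint): Turntable angle in rad, 0 with the lever in the first notch, 1.57 with it in the last. Geared to lever_along (13.09 rad per m); it cannot be turned by itself.
- lever_along (a joint): Lever position along the gate (rig +x), m: 0 first notch, 0.060 middle notch, 0.120 last notch. It stays where it is left; about 2 N to move. Held by the turntable while the clamp is tight.
- lever_across (a joint): Lever position across the gate (rig +y), m: -0.030 (deep in the first and middle notches) to +0.030 (deep in the last). It stays where it is left; about 2 N to move.
- lever_grip (a point): Middle of the lever's grey upright grip, a cylinder 30 mm in diameter and 45 mm high, from 85 to 130 mm above the table; this point lies on its axis at 112 mm. It stays upright and slides in the level plane, no turning with the rig needed.
- clamp (a joint): Angle of the clamp handle, rad: 0 tight (as it starts), 1.3 fully free (end stop); anticlockwise from above frees it, clockwise tightens it; stiffness about 0.06 N m, stays where it is left. It drives a brass bolt into a notch of the turntable's rim: with the lever in a notch the bolt enters freely, else the handle stops short.
- clamp_grip (a point): Centre of the clamp handle, a grey bar 64 mm long, 16 mm thick, 30 mm tall (58 to 88 mm above the table), on a vertical axis through its middle; this point is at 73 mm. The x axis of this frame lies along the bar; when tight it is parallel to the rig's x.
- mug: White mug, 76 mm across, 85 high; not part of the work. Origin under its centre.
- scanner: Hand-held scanner, grey with a black handle, lying down, 170 x 60 x 50 mm; not part of the work. Origin under its centre.
- mouse: Grey computer mouse 105 x 60 x 24 mm; not part of the work. Origin under its centre.
- bone_a: A long bone, bone-coloured: 88 mm long along its x, a 20 x 20 mm shaft between two thicker square-ish ends 34 x 34 mm, each 24 mm long. Origin at its middle, on the shaft's axis, 17 mm above what it lies on; it may lie on any of its four sides. About 0.12 kg. May be absent.
- bone_b: A long bone, bone-coloured: 88 mm long along its x, a 20 x 20 mm shaft between two thicker square-ish ends 34 x 34 mm, each 24 mm long. Origin at its middle, on the shaft's axis, 17 mm above what it lies on; it may lie on any of its four sides. About 0.12 kg. May be absent.
- bone_c: A short stout bone, bone-coloured: 74 mm long along its x, a 26 x 26 mm shaft between two thicker square-ish ends 36 x 36 mm, each 20 mm long. Origin at its middle, on the shaft's axis, 18 mm above what it lies on; it may lie on any of its four sides. About 0.12 kg. May be absent.
- bone_d: A short stout bone, bone-coloured: 74 mm long along its x, a 26 x 26 mm shaft between two thicker square-ish ends 36 x 36 mm, each 20 mm long. Origin at its middle, on the shaft's axis, 18 mm above what it lies on; it may lie on any of its four sides. About 0.12 kg. May be absent.
Mind the look-alikes: they are no part of the job. What is shaped like the bone_c but turquoise or yellow is not meant.

How it is judged (in metres and radians):
On the way, in this order (a step that is already met when the one before it is completed fails the run):
1. every bone lies on the turntable within the ring, released, while the clamp is still tight (horizontal distance between each of bone_a, bone_b, bone_c, bone_d and disc_top below 0.091 m and z of bone_a in the frame of disc_top between 0.008 and 0.027 m and angle between bone_a's own x axis and vertical between 1.3 and 1.84 rad and contact force between each of bone_a, bone_b, bone_c, bone_d and the fingers below 0.3 N and z of bone_b in the frame of disc_top between 0.008 and 0.027 m and angle between bone_b's own x axis and vertical between 1.3 and 1.84 rad and z of bone_c in the frame of disc_top between 0.008 and 0.027 m and angle between bone_c's own x axis and vertical between 1.3 and 1.84 rad and z of bone_d in the frame of disc_top between 0.008 and 0.027 m and angle between bone_d's own x axis and vertical between 1.3 and 1.84 rad and value of joint clamp below 0.3 rad), for 0.2 s.
2. the clamp handle is turned fully free (value of joint clamp above 1.1 rad), for 0.2 s.
3. the lever rests in the middle notch for a good second (value of joint lever_along between 0.053 and 0.067 m and value of joint lever_across below -0.021 m), for 1.2 s.
4. the lever is in the last notch (value of joint lever_along above 0.114 m and value of joint lever_across above 0.022 m), for 0.2 s.
5. the clamp handle is turned tight again with the lever in the last notch (all of step 4 and value of joint clamp below 0.2 rad), for 0.2 s.
At the end, for the whole second after the job is handed in: Every bone present lies at rest and released on the turntable itself, level within 15 degrees, its middle within 91 mm of the centre; the lever is in the last notch (over 114 mm along, 22 mm across), the turntable turned with it, the clamp within 0.2 rad of tight (all of step 5 and horizontal distance between each of bone_a, bone_b, bone_c, bone_d and disc_top below 0.091 m and z of bone_a in the frame of disc_top between 0.008 and 0.027 m and angle between bone_a's own x axis and vertical between 1.3 and 1.84 rad and contact force between each of bone_a, bone_b, bone_c, bone_d and the fingers below 0.3 N and z of bone_b in the frame of disc_top between 0.008 and 0.027 m and angle between bone_b's own x axis and vertical between 1.3 and 1.84 rad and z of bone_c in the frame of disc_top between 0.008 and 0.027 m and angle between bone_c's own x axis and vertical between 1.3 and 1.84 rad and z of bone_d in the frame of disc_top between 0.008 and 0.027 m and angle between bone_d's own x axis and vertical between 1.3 and 1.84 rad and value of joint turntable above 1.47 rad and linear speed of each of bone_a, bone_b, bone_c, bone_d below 0.02 m/s); the robot touches nothing.
It fails at once if the mug is moved by more than 25 mm (distance of mug from where it was at the start of the episode above 0.025 m).
It fails at once if the scanner is moved by more than 25 mm (distance of scanner from where it was at the start of the episode above 0.025 m).
It fails at once if the mouse is moved by more than 25 mm (distance of mouse from where it was at the start of the episode above 0.025 m).
Of bone_a, bone_b, bone_c, bone_d only 2 to 4 are there at a start; the rules pass over those that are not, and their reading is None.
At some moment in a run one of bone_a, bone_b, bone_c, bone_d may be knocked a few centimetres aside while the robot is not near it.
Once in a run the grip may slacken for a moment while it holds something.
It also fails if it takes over 210 s, if anything falls off the work surface, if the arm or the gripper's body presses on something with over 40 N, if the wrist force passes 120 N, or if a joint passes its speed limit or range.

## Working session

There is one attempt and no reset: what is moved stays moved. The work goes in short steps, Python scripts to look and compute and a shell command to move; the robot and the scene stay as the last step left them, time stands still between calls to the robot, and variables do not carry over. Pictures are saved under pics/ and viewed, and the job is handed in when it is done.

```bash
mkdir -p pics; ls; cat > h.py <<'E'
from plant import monitor, eyes, workorder, bot
import numpy as np, cv2
def snap(name,fn,crop=None,s=1):
    im=eyes.read_camera(name)[:,:,::-1].copy()
    cv2.imwrite('pics/raw_'+fn,im)
    if crop: 
        x0,y0,x1,y1=crop; im=im[y0:y1,x0:x1]
    if s!=1: im=cv2.resize(im,None,fx=s,fy=s,interpolation=cv2.INTER_CUBIC)
    cv2.imwrite('pics/'+fn,im)
def K(m):return np.array([[m['fx'],0,m['cx']],[0,m['fy'],m['cy']],[0,0,1.]])
def proj(name,X):
    m=eyes.camera_model(name); X=np.atleast_2d(X).astype(float)
    c=X@np.array(m['R']).T+np.array(m['t']); s=c[:,:2]/c[:,2:]
    r2=(s**2).sum(1,keepdims=True); s=s*(1+m['k1']*r2)
    return s*[m['fx'],m['fy']]+[m['cx'],m['cy']]
def unproj(name,px,z):
    m=eyes.camera_model(name); px=np.atleast_2d(px).astype(float)
    d=(px-[m['cx'],m['cy']])/[m['fx'],m['fy']]; s=d.copy()
    for _ in range(20): s=d/(1+m['k1']*(s**2).sum(1,keepdims=True))
    R=np.array(m['R']);t=np.array(m['t']).ravel()
    ray=np.c_[s,np.ones(len(s))]@R; C=-R.T@t
    k=(z-C[2])/ray[:,2]
    return C+ray*k[:,None]
E
python3 - <<'E'
from h import *
snap('top','t0.png');snap('scene','s0.png')
for n in('top','scene'):
    m=eyes.camera_model(n);print(n,m,-np.array(m['R']).T@np.array(m['t']).ravel())
s=monitor.get_state();print(s)
E
```

```text
pics
top {'fx': 379.7937020327588, 'fy': 379.7937020327588, 'cx': 319.5765452584875, 'cy': 200.2816933136191, 'k1': -0.045392037666545385, 'R': array([[-1.89687133e-04, -9.99994139e-01, -3.41855907e-03],
       [-9.86487531e-01,  7.47206814e-04, -1.63834654e-01],
       [ 1.63836248e-01,  3.34128857e-03, -9.86481890e-01]]), 't': array([  33.49928952,  580.79496865, 1404.0371561 ])} [ 342.92116903   28.37382591 1480.3260896 ]
scene {'fx': 387.362526973461, 'fy': 387.362526973461, 'cx': 318.2793388454873, 'cy': 194.3963884869869, 'k1': -0.010804067622033505, 'R': array([[ 0.84757335,  0.53060904,  0.00857057],
       [ 0.31159311, -0.48452323, -0.81740258],
       [-0.42956856,  0.69547917, -0.5760031 ]]), 't': array([-492.91650432,  -90.56197075, 1423.06561439])} [1057.30562217 -772.04592207  749.88919793]
{'t': 0.1, 'qpos': array([-7.05028794e+01,  2.83135664e+01,  7.71231648e+01, -8.09986396e-04,
        7.46245060e+01, -5.47370483e+00]), 'qd': array([-0.02909873, -0.06921279, -0.05615888, -0.01004853,  0.08524749,
       -0.03153111]), 'tau': array([ 8.18708941e-04, -8.80242562e+01, -3.82543552e+01,  7.10581010e-02,
        4.82544524e-02, -5.66144524e-05]), 'tcp_pos': array([ 263.72390762, -566.2946725 ,  221.37598619]), 'eef_rot': array([[ 9.06521294e-01,  4.22159930e-01, -3.69568714e-04],
       [ 4.22160083e-01, -9.06520744e-01,  1.00295591e-03],
       [ 8.83860913e-05, -1.06521805e-03, -9.99999429e-01]]), 'contact_force': array([-0.30091102, -0.67479686, -0.38508203]), 'ft_torque': array([-0.01366692,  0.03495202, -0.0014917 ]), 'width': 0.9975670695433654}
```

View pics/t0.png

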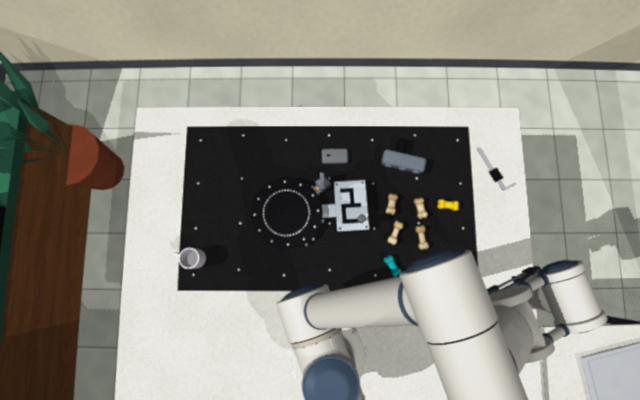

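View pics/s0.png

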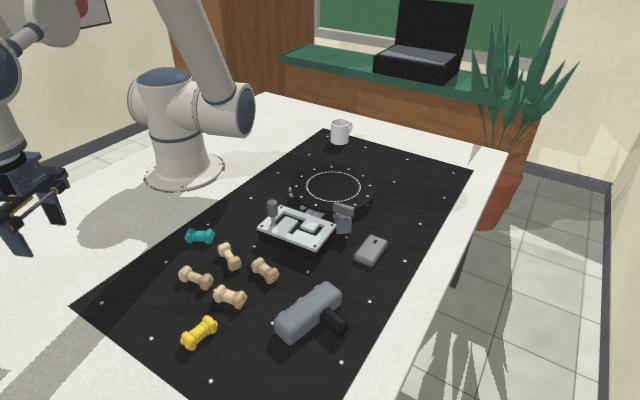

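The top view shows the ring near (286,213), the gate plate near (351,206) and the clamp near (321,183). Four bone-coloured pieces lie at (392,204), (420,208), (396,233) and (421,238). The look-alikes are yellow at (448,205) and turquoise at (392,266). Next I'll enlarge both regions.

```bash
python3 - <<'E'
from h import *
im=cv2.imread('pics/raw_t0.png')
cv2.imwrite('pics/t0a.png',cv2.resize(im[180:280,370:470],None,fx=6,fy=6,interpolation=cv2.INTER_CUBIC))
cv2.imwrite('pics/t0b.png',cv2.resize(im[160:255,245:380],None,fx=5.9,fy=5.9,interpolation=cv2.INTER_CUBIC))
im=cv2.imread('pics/raw_s0.png')
cv2.imwrite('pics/s0a.png',cv2.resize(im[220:360,160:300],None,fx=4.2,fy=4.2,interpolation=cv2.INTER_CUBIC))
cv2.imwrite('pics/s0b.png',cv2.resize(im[160:260,240:390],None,fx=5,fy=5,interpolation=cv2.INTER_CUBIC))
E
```

```text
(no output)
```

View pics/t0a.png

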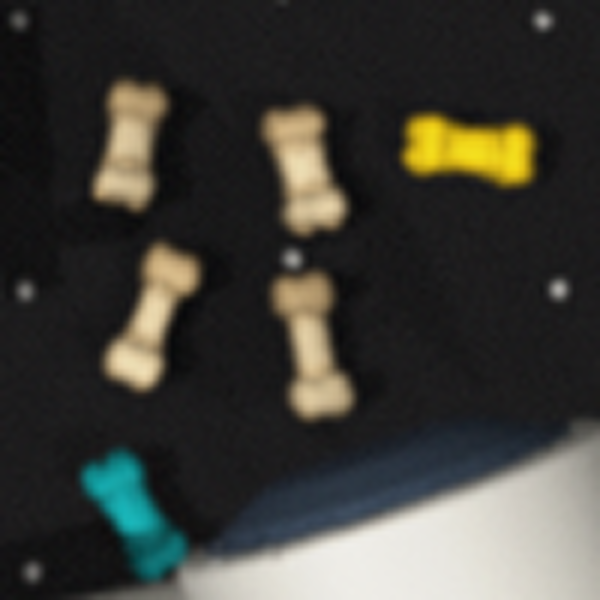

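View pics/t0b.png

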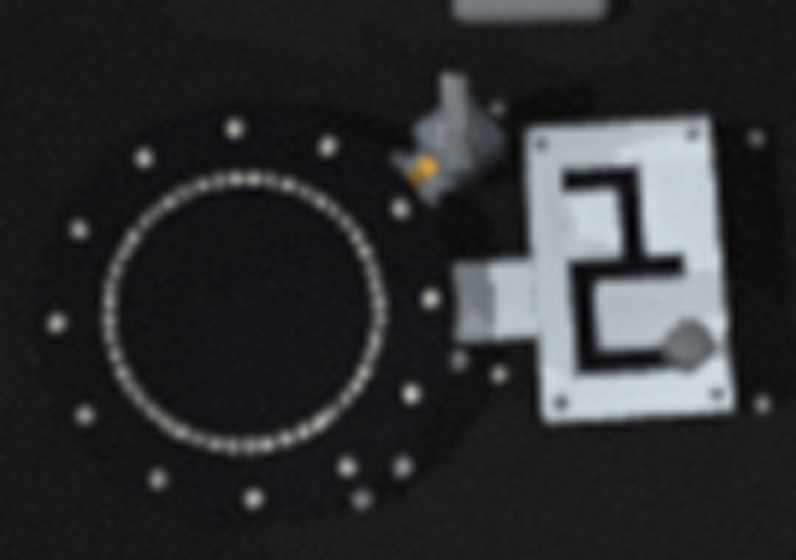

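View pics/s0a.png

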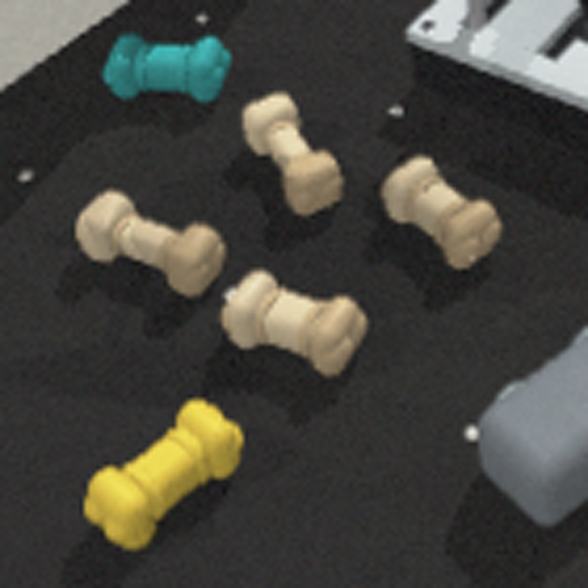

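View pics/s0b.png

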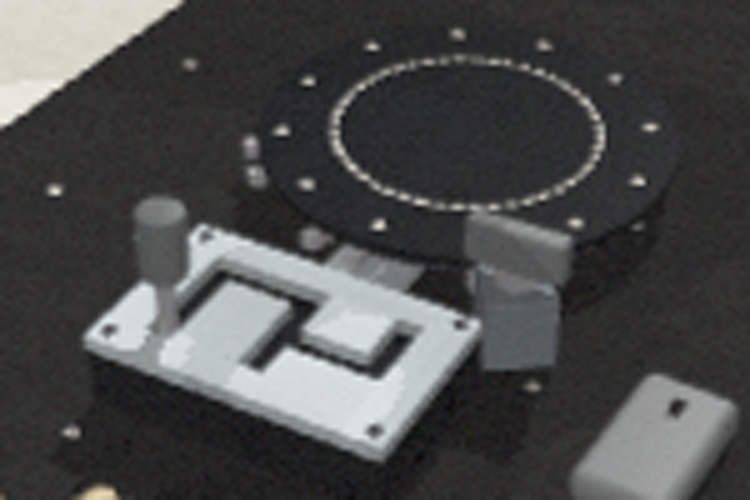

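```bash
cat > m.py <<'E'
from h import *
def bones(im,name='top',z=20):
    hsv=cv2.cvtColor(im,cv2.COLOR_BGR2HSV)
    m=cv2.inRange(hsv,(8,45,110),(25,150,255))
    n,l,st,c=cv2.connectedComponentsWithStats(m)
    out=[]
    for i in range(1,n):
        if st[i,4]>90 and st[i,4]<900:
            ys,xs=np.where(l==i)
            P=unproj(name,np.c_[xs,ys],z)[:,:2]
            r=cv2.minAreaRect(P.astype(np.float32))
            (cx,cy),(w,h),a=r
            if w<h: w,h=h,w; a+=90
            a=(a+90)%180-90
            px=c[i]
            out.append((np.round([cx,cy,w,h,a]),np.round(P.mean(0)),st[i,4],np.round(px)))
    return out
def rigpts(pts,o,yaw):
    c,s=np.cos(yaw),np.sin(yaw);pts=np.atleast_2d(pts)
    return np.c_[pts[:,:2]@np.array([[c,s],[-s,c]])+o,pts[:,2]]
E
python3 - <<'E'
from m import *
from scipy.optimize import least_squares
im=cv2.imread('pics/raw_t0.png')
for b in bones(im):print(*b)
# observations in top camera crop (5.9x from 245,160), z
q=lambda x,y:(np.array([x,y])+.5)/5.9-.5+[245,160]
top=[]
# 12 ring extents: left(107,312) right(382,312), top(250,178) bottom(250,446)
ringc=unproj('top',[q(107,312),q(382,312),q(248,178),q(248,446)],35)
print(ringc)
pc=unproj('top',[q(525,127),q(710,115),q(735,410),q(545,423)],50);print(pc,pc.mean(0))
print(np.linalg.norm(pc[0]-pc[1]),np.linalg.norm(pc[1]-pc[2]))
lv=unproj('top',[q(688,345)],130);print('lever',lv)
ch=unproj('top',[q(453,80),q(455,140)],88);print('clamp',ch)
E
```

```text
[ 571. -245.   78.   32.  -10.] [ 572. -245.] 151 [391. 204.]
[ 555. -359.   78.   39.   12.] [ 555. -359.] 172 [420. 208.]
[ 459. -257.   90.   34.  -23.] [ 459. -256.] 171 [395. 233.]
[ 442. -358.   89.   38.   10.] [ 441. -359.] 175 [421. 237.]
[[535.65840144 251.796035    35.        ]
 [535.58934651  72.60194732  35.        ]
 [624.44636281 161.07901412  35.        ]
 [448.50940577 158.65313047  35.        ]]
[[ 655.25490242  -20.66428885   50.        ]
 [ 663.20295253 -141.60548875   50.        ]
 [ 470.21824094 -153.81283336   50.        ]
 [ 462.03755227  -32.24270528   50.        ]] [562.67841204 -87.08132906  50.        ]
121.20208469006089 193.37041699269113
lever [[ 502.60570626 -115.92176967  130.        ]]
clamp [[677.63729535  26.34467745  88.        ]
 [638.55852788  25.11393848  88.        ]]
```

```bash
cat > ov.py <<'E'
from m import *
def overlay(o,yaw,tag,tf='raw_t0.png',sf='raw_s0.png'):
    a=np.linspace(0,2*np.pi,120)
    ring=np.c_[88*np.cos(a),88*np.sin(a),0*a+35]
    pl=np.array([[-85,-310,50],[105,-310,50],[105,-190,50],[-85,-190,50],[-85,-310,50]])
    sl=np.array([[u-50,v-250,50] for u,v in[(0,-30),(0,30),(60,30),(60,-30),(60,-5),(120,-5),(120,30)]])
    lv=np.array([[-50+15*np.cos(t),-280+15*np.sin(t),130] for t in a])
    cb=np.array([[73,-155,88],[137,-155,88],[137,-139,88],[73,-139,88],[73,-155,88]])
    for n,f,(x0,y0,x1,y1),s in(('top',tf,(245,160,380,255),5.9),('scene',sf,(240,160,390,260),5)):
        im=cv2.resize(cv2.imread('pics/'+f)[y0:y1,x0:x1],None,fx=s,fy=s,interpolation=cv2.INTER_CUBIC)
        for P,c in((ring,(0,0,255)),(pl,(0,255,0)),(sl,(255,0,255)),(lv,(0,255,255)),(cb,(255,255,0))):
            p=(proj(n,rigpts(P,o,yaw))-[x0,y0]+.5)*s-.5
            cv2.polylines(im,[p.round().astype(int)],False,c,1)
        cv2.imwrite(f'pics/ov_{n}_{tag}.png',im)
if __name__=='__main__': overlay([536.2,162.2],np.radians(3.6),'1')
E
python3 ov.py
```

```text
(no output)
```

View pics/ov_top_1.png

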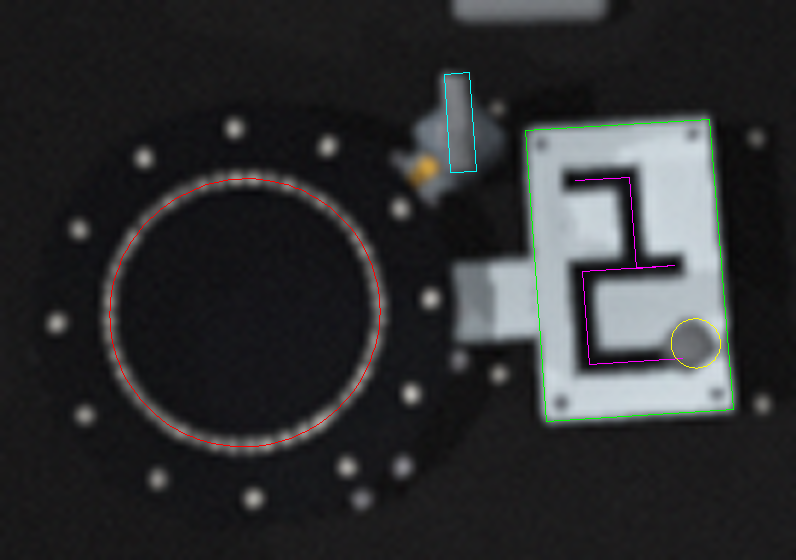

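View pics/ov_scene_1.png

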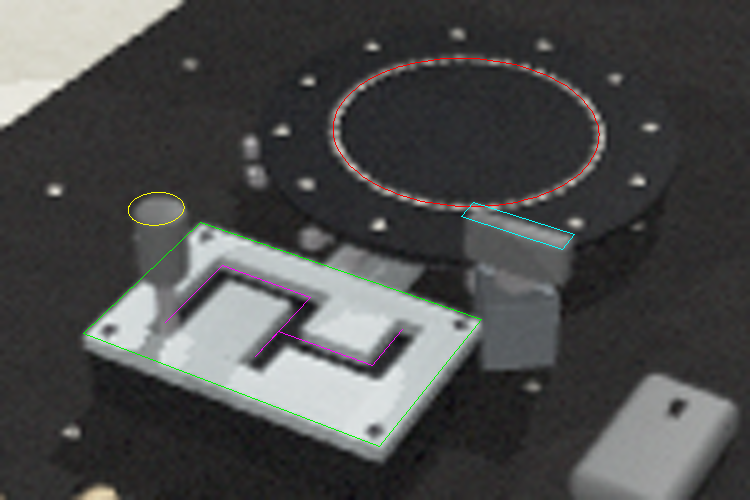

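```bash
cat > plan.py <<'E'
import sys
from h import *
def st():
    s=monitor.get_state(); R=np.array(s['eef_rot']);p=np.array(s['tcp_pos'])
    return s,R,p,np.degrees(np.arctan2(R[1,0],R[0,0]))
def plan(x,y,z,th):
    s,R,p,t=st()
    print('t',round(s['t'],2),'tcp',p.round(1),'th',round(t,1),'w',round(s['width'],3),'F',np.round(s['contact_force'],1))
    dy=t-th
    print('yaw units total %.2f'%(np.radians(dy)/.08))
    a=np.radians(th);c,n=np.cos(a),np.sin(a)
    d=np.array([x,y,z])-p
    print('after yaw: tx %.2f ty %.2f tz %.2f (units of 30mm)'%((c*d[0]+n*d[1])/30,(n*d[0]-c*d[1])/30,-d[2]/30))
if __name__=='__main__': plan(*map(float,sys.argv[1:]))
E
python3 plan.py 441 -358 100 10
```

```text
t 0.1 tcp [ 263.7 -566.3  221.4] th 25.0 w 0.998 F [-0.3 -0.7 -0.4]
yaw units total 3.27
after yaw: tx 7.03 ty -5.81 tz 4.05 (units of 30mm)
```

```bash
python3 -m crank '[{"yaw":0.82},{"yaw":0.82},{"yaw":0.82},{"yaw":0.82},{"tx":0.7,"ty":-0.58,"tz":0.3},{"tx":0.9,"ty":-0.75,"tz":0.5},{"tx":0.9,"ty":-0.75,"tz":0.5},{"tx":0.9,"ty":-0.75,"tz":0.5},{"tx":0.9,"ty":-0.75,"tz":0.5},{"tx":0.9,"ty":-0.75,"tz":0.5},{"tx":0.9,"ty":-0.75,"tz":0.5},{"tx":0.8,"ty":-0.6,"tz":0.5}]' -0.5 25; python3 plan.py 441 -358 13 10
```

```text
t 0.1 tcp [ 263.7 -566.3  221.4] th 25.0 w 0.998 F [-0.3 -0.7 -0.4]
yaw units total 3.27
after yaw: tx 7.03 ty -5.81 tz 6.95 (units of 30mm)validation failed for argument at $[0]...
```

```bash
python3 -m crank '[{"tx":0,"ty":0,"tz":0,"yaw":0.82},{"tx":0,"ty":0,"tz":0,"yaw":0.82},{"tx":0,"ty":0,"tz":0,"yaw":0.82},{"tx":0,"ty":0,"tz":0,"yaw":0.82},{"tx":0.7,"ty":-0.58,"tz":0.3,"yaw":0},{"tx":0.9,"ty":-0.75,"tz":0.5,"yaw":0},{"tx":0.9,"ty":-0.75,"tz":0.5,"yaw":0},{"tx":0.9,"ty":-0.75,"tz":0.5,"yaw":0},{"tx":0.9,"ty":-0.75,"tz":0.5,"yaw":0},{"tx":0.9,"ty":-0.75,"tz":0.5,"yaw":0},{"tx":0.9,"ty":-0.75,"tz":0.5,"yaw":0},{"tx":0.8,"ty":-0.6,"tz":0.5,"yaw":0}]' -0.5 25; python3 plan.py 441 -358 13 10
```

```text
t: 1.3
tcp_pos: [443.3, -359.7, 102.1]
eef_rot: [[0.988, 0.155, -0.002], [0.155, -0.988, 0.002], [-0.001, -0.002, -1.0]]
contact_force: [0.1, 0.5, 0.4]
width: 0.749
t 1.3 tcp [ 443.3 -359.7  102.1] th 8.9 w 0.749 F [0.1 0.5 0.4]
yaw units total -0.23
after yaw: tx -0.07 ty -0.07 tz 2.97 (units of 30mm)
```

```bash
python3 -m crank '[{"tx":-0.07,"ty":-0.07,"tz":0.9,"yaw":-0.23},{"tx":0,"ty":0,"tz":0.9,"yaw":0},{"tx":0,"ty":0,"tz":0.7,"yaw":0},{"tx":0,"ty":0,"tz":0.4,"yaw":0},{"tx":0,"ty":0,"tz":0.05,"yaw":0}]' ; python3 - <<'E'
from h import *
snap('scene','s1.png',(160,160,310,290),4.5)
import plan; plan.plan(441,-358,13,10)
E
```

```text
t: 1.8
tcp_pos: [442.9, -352.7, 8.4]
eef_rot: [[0.984, 0.18, -0.003], [0.18, -0.984, 0.004], [-0.003, -0.005, -1.0]]
contact_force: [-1.0, 1.1, 10.3]
width: 0.749
t 1.85 tcp [ 443.1 -352.9    9. ] th 10.3 w 0.748 F [ 0.3  0.8 -0.3]
yaw units total 0.08
after yaw: tx -0.10 ty 0.15 tz -0.13 (units of 30mm)
```

View pics/s1.png

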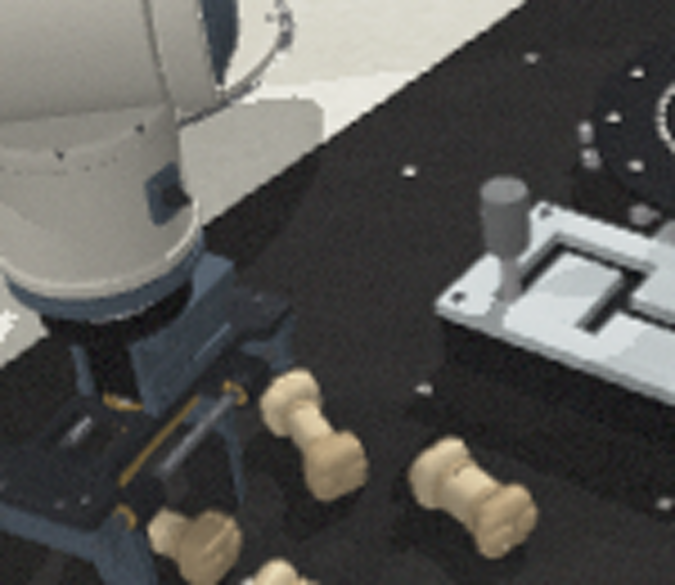

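The jaws straddle the first bone, which shows at crop (195,545). Closing now.

```bash
python3 -m crank '[{"tx":-0.05,"ty":0.1,"tz":-0.12,"yaw":0},{"tx":0,"ty":0,"tz":0,"yaw":0},{"tx":0,"ty":0,"tz":0,"yaw":0},{"tx":0,"ty":0,"tz":0,"yaw":0},{"tx":0,"ty":0,"tz":0,"yaw":0},{"tx":0,"ty":0,"tz":0,"yaw":0}]' 1 30; python3 plan.py 590 117 200 3.6
```

```text
t: 2.45
tcp_pos: [443.4, -358.6, 16.7]
eef_rot: [[0.984, 0.179, 0.001], [0.179, -0.984, -0.0], [0.001, 0.0, -1.0]]
contact_force: [0.3, 0.3, -0.5]
width: 0.255
t 2.45 tcp [ 443.4 -358.6   16.7] th 10.3 w 0.255 F [ 0.3  0.3 -0.5]
yaw units total 1.46
after yaw: tx 5.87 ty -15.52 tz -6.11 (units of 30mm)
```

```bash
python3 -m crank '[{"tx":0,"ty":0,"tz":-0.4,"yaw":0},{"tx":0,"ty":0,"tz":-0.9,"yaw":0.5},{"tx":0,"ty":0,"tz":-0.9,"yaw":0.5},{"tx":0,"ty":0,"tz":-0.9,"yaw":0.46},{"tx":0,"ty":0,"tz":-0.9,"yaw":0},{"tx":0,"ty":0,"tz":-0.9,"yaw":0},{"tx":0,"ty":0,"tz":-0.9,"yaw":0}]'; python3 plan.py 587 120 200 3.6
```

```text
t: 3.15
tcp_pos: [441.0, -356.0, 197.9]
eef_rot: [[0.998, 0.058, -0.005], [0.058, -0.998, 0.005], [-0.004, -0.006, -1.0]]
contact_force: [-0.2, -0.5, -2.0]
width: 0.217
t 3.15 tcp [ 441.  -356.   197.9] th 3.3 w 0.217 F [-0.2 -0.5 -2. ]
yaw units total -0.06
after yaw: tx 5.85 ty -15.53 tz -0.07 (units of 30mm)
```

```bash
python3 -m crank '[{"tx":0.1,"ty":-0.3,"tz":0,"yaw":0},{"tx":0.2,"ty":-0.6,"tz":0,"yaw":0},{"tx":0.34,"ty":-0.9,"tz":0,"yaw":0},{"tx":0.34,"ty":-0.9,"tz":0,"yaw":0},{"tx":0.34,"ty":-0.9,"tz":0,"yaw":0},{"tx":0.34,"ty":-0.9,"tz":0,"yaw":0},{"tx":0.34,"ty":-0.9,"tz":0,"yaw":0},{"tx":0.34,"ty":-0.9,"tz":0,"yaw":0},{"tx":0.34,"ty":-0.9,"tz":0,"yaw":0},{"tx":0.34,"ty":-0.9,"tz":0,"yaw":0},{"tx":0.34,"ty":-0.9,"tz":0,"yaw":0},{"tx":0.34,"ty":-0.9,"tz":0,"yaw":0},{"tx":0.34,"ty":-0.9,"tz":0,"yaw":0},{"tx":0.34,"ty":-0.9,"tz":0,"yaw":0},{"tx":0.34,"ty":-0.9,"tz":0,"yaw":0},{"tx":0.34,"ty":-0.9,"tz":0,"yaw":0},{"tx":0.34,"ty":-0.9,"tz":0,"yaw":0},{"tx":0.34,"ty":-0.9,"tz":0,"yaw":0},{"tx":0.1,"ty":-0.3,"tz":0,"yaw":0},{"tx":0,"ty":0,"tz":0,"yaw":0}]'; python3 plan.py 587 120 55 3.6
```

```text
t: 5.15
tcp_pos: [584.8, 146.8, 202.4]
eef_rot: [[0.998, 0.059, -0.011], [0.059, -0.998, 0.003], [-0.011, -0.003, -1.0]]
contact_force: [0.5, -0.4, -1.0]
width: 0.221
t 5.15 tcp [584.8 146.8 202.4] th 3.4 w 0.221 F [ 0.5 -0.4 -1. ]
yaw units total -0.05
after yaw: tx 0.02 ty 0.90 tz 4.91 (units of 30mm)
```

```bash
python3 -m crank '[{"tx":0,"ty":0.4,"tz":0.5,"yaw":0},{"tx":0,"ty":0.3,"tz":0.9,"yaw":0},{"tx":0,"ty":0.1,"tz":0.9,"yaw":0},{"tx":0,"ty":0,"tz":0.8,"yaw":0},{"tx":0,"ty":0,"tz":0.5,"yaw":0},{"tx":0,"ty":0,"tz":0.2,"yaw":0},{"tx":0,"ty":0,"tz":0.1,"yaw":0},{"tx":0,"ty":0,"tz":0,"yaw":0}]'; python3 plan.py 587 120 52 3.6
```

```text
t: 5.95
tcp_pos: [581.7, 115.5, 83.0]
eef_rot: [[0.998, 0.056, -0.012], [0.056, -0.998, 0.001], [-0.012, -0.002, -1.0]]
contact_force: [1.3, -1.1, -0.5]
width: 0.219
t 5.95 tcp [581.7 115.5  83. ] th 3.2 w 0.219 F [ 1.3 -1.1 -0.5]
yaw units total -0.09
after yaw: tx 0.19 ty -0.14 tz 1.03 (units of 30mm)
```

```bash
python3 -m crank '[{"tx":0.15,"ty":-0.12,"tz":0.4,"yaw":0},{"tx":0,"ty":0,"tz":0.3,"yaw":0},{"tx":0,"ty":0,"tz":0.15,"yaw":0},{"tx":0,"ty":0,"tz":0.05,"yaw":0},{"tx":0,"ty":0,"tz":0,"yaw":0}]'; python3 plan.py 587 120 52 3.6
```

```text
t: 6.45
tcp_pos: [587.2, 119.9, 55.4]
eef_rot: [[0.998, 0.056, -0.009], [0.056, -0.998, 0.001], [-0.009, -0.002, -1.0]]
contact_force: [0.5, -0.9, -1.1]
width: 0.219
t 6.45 tcp [587.2 119.9  55.4] th 3.2 w 0.219 F [ 0.5 -0.9 -1.1]
yaw units total -0.08
after yaw: tx -0.01 ty -0.00 tz 0.11 (units of 30mm)
```

```bash
python3 - <<'E'
from h import *
snap('scene','s2.png',(200,110,400,260),4)
E
```

```text
(no output)
```

View pics/s2.png

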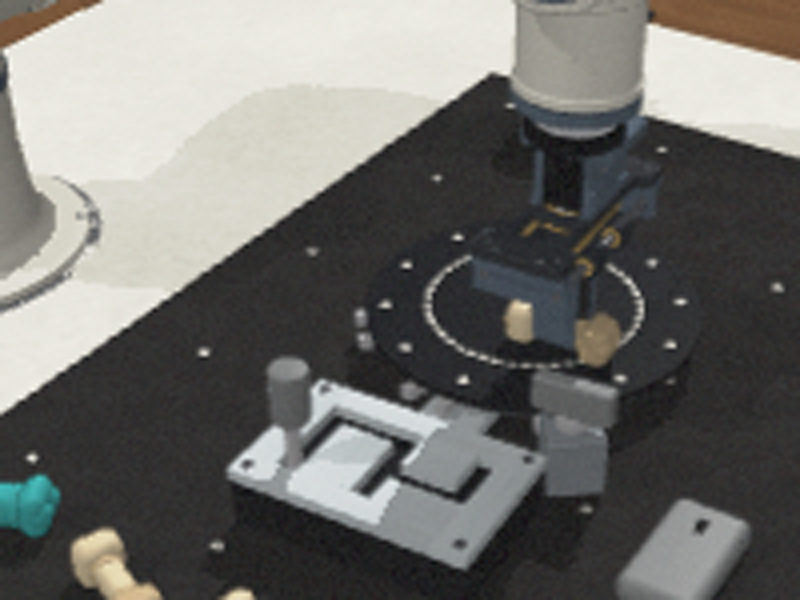

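The bone sits level inside the ring at crop (560,330). Releasing it.

```bash
python3 -m crank '[{"tx":0,"ty":0,"tz":0.1,"yaw":0},{"tx":0,"ty":0,"tz":0.05,"yaw":0},{"tx":0,"ty":0,"tz":0,"yaw":0}]'; python3 -m crank '[{"tx":0,"ty":0,"tz":0,"yaw":0},{"tx":0,"ty":0,"tz":0,"yaw":0},{"tx":0,"ty":0,"tz":0,"yaw":0},{"tx":0,"ty":0,"tz":-0.2,"yaw":0},{"tx":0,"ty":0,"tz":-0.9,"yaw":0},{"tx":0,"ty":0,"tz":-0.9,"yaw":0},{"tx":0,"ty":0,"tz":-0.9,"yaw":0},{"tx":0,"ty":0,"tz":-0.9,"yaw":0},{"tx":0,"ty":0,"tz":-0.6,"yaw":0}]' -0.3; python3 plan.py 459 -257 150 -23
```

```text
t: 6.8
tcp_pos: [588.3, 120.2, 54.4]
eef_rot: [[0.998, 0.057, -0.005], [0.057, -0.998, 0.002], [-0.005, -0.002, -1.0]]
contact_force: [0.1, 0.0, -1.4]
width: 0.215
t: 7.7
tcp_pos: [587.7, 119.7, 190.7]
eef_rot: [[0.998, 0.057, -0.009], [0.057, -0.998, 0.001], [-0.009, -0.002, -1.0]]
contact_force: [0.1, -0.5, 0.0]
width: 0.65
t 7.7 tcp [587.7 119.7 190.7] th 3.2 w 0.65 F [ 0.1 -0.5  0. ]
yaw units total 5.73
after yaw: tx 0.96 ty 13.24 tz 1.36 (units of 30mm)
```

```bash
python3 -m crank '[{"tx":0,"ty":0,"tz":0,"yaw":0.9},{"tx":0,"ty":0,"tz":0,"yaw":0.9},{"tx":0,"ty":0,"tz":0,"yaw":0.9},{"tx":0,"ty":0,"tz":0,"yaw":0.9},{"tx":0,"ty":0,"tz":0,"yaw":0.9},{"tx":0.07,"ty":0.4,"tz":0,"yaw":0.9},{"tx":0.07,"ty":0.9,"tz":0,"yaw":0},{"tx":0.07,"ty":0.9,"tz":0,"yaw":0},{"tx":0.07,"ty":0.9,"tz":0,"yaw":0},{"tx":0.07,"ty":0.9,"tz":0,"yaw":0},{"tx":0.07,"ty":0.9,"tz":0,"yaw":0},{"tx":0.07,"ty":0.9,"tz":0,"yaw":0},{"tx":0.07,"ty":0.9,"tz":0,"yaw":0},{"tx":0.07,"ty":0.9,"tz":0,"yaw":0},{"tx":0.07,"ty":0.9,"tz":0,"yaw":0},{"tx":0.07,"ty":0.9,"tz":0,"yaw":0},{"tx":0.07,"ty":0.9,"tz":0,"yaw":0},{"tx":0.07,"ty":0.9,"tz":0.1,"yaw":0},{"tx":0,"ty":0.6,"tz":0.3,"yaw":0},{"tx":0,"ty":0.3,"tz":0.4,"yaw":0}]'; python3 - <<'E'
from m import *
snap('top','t3.png',(245,150,445,285),4)
for b in bones(cv2.imread('pics/raw_t3.png')):print(*b)
import plan; plan.plan(459,-257,14,-23)
E
```

```text
t: 9.7
tcp_pos: [473.1, -238.7, 178.5]
eef_rot: [[0.924, -0.381, 0.005], [-0.381, -0.924, -0.001], [0.005, -0.002, -1.0]]
contact_force: [1.0, 0.4, -0.5]
width: 0.65
[591. 127.  89.  32.   4.] [590. 125.] 151 [296. 199.]
t 9.75 tcp [ 472.1 -238.8  176.4] th -22.4 w 0.65 F [-0.6 -1.6 -2.8]
yaw units total 0.12
after yaw: tx -0.17 ty 0.73 tz 5.41 (units of 30mm)
```

View pics/t3.png

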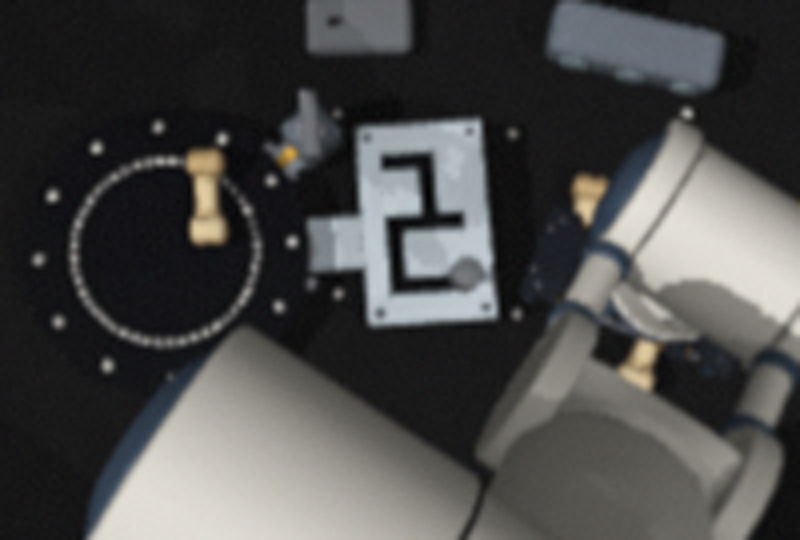

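The first bone lies inside the ring at crop (207,198). Descending on the second.

```bash
python3 -m crank '[{"tx":-0.17,"ty":0.5,"tz":0.3,"yaw":0.1},{"tx":0,"ty":0.15,"tz":0.9,"yaw":0},{"tx":0,"ty":0,"tz":0.9,"yaw":0},{"tx":0,"ty":0,"tz":0.9,"yaw":0},{"tx":0,"ty":0,"tz":0.8,"yaw":0},{"tx":0,"ty":0,"tz":0.5,"yaw":0},{"tx":0,"ty":0,"tz":0.1,"yaw":0},{"tx":0,"ty":0,"tz":0,"yaw":0}]' -0.4; python3 plan.py 459 -257 14 -23
```

```text
t: 10.55
tcp_pos: [462.0, -250.8, 39.7]
eef_rot: [[0.922, -0.388, 0.003], [-0.388, -0.922, 0.002], [0.002, -0.003, -1.0]]
contact_force: [0.9, -0.2, 0.2]
width: 0.697
t 10.55 tcp [ 462.  -250.8   39.7] th -22.8 w 0.697 F [ 0.9 -0.2  0.2]
yaw units total 0.04
after yaw: tx -0.01 ty 0.23 tz 0.86 (units of 30mm)
```

```bash
python3 -m crank '[{"tx":0,"ty":0.2,"tz":0.35,"yaw":0},{"tx":0,"ty":0,"tz":0.3,"yaw":0},{"tx":0,"ty":0,"tz":0.1,"yaw":0},{"tx":0,"ty":0,"tz":0,"yaw":0}]';python3 -m crank '[{"tx":0,"ty":0,"tz":0,"yaw":0},{"tx":0,"ty":0,"tz":0,"yaw":0},{"tx":0,"ty":0,"tz":0,"yaw":0},{"tx":0,"ty":0,"tz":0,"yaw":0},{"tx":0,"ty":0,"tz":0,"yaw":0}]' 1 30;  python3 plan.py 485.5 204 200 3.6
```

```text
t: 10.95
tcp_pos: [462.6, -256.6, 20.0]
eef_rot: [[0.922, -0.387, 0.01], [-0.387, -0.922, -0.001], [0.009, -0.003, -1.0]]
contact_force: [-0.1, 0.9, -0.4]
width: 0.695
t: 11.45
tcp_pos: [462.8, -257.4, 20.9]
eef_rot: [[0.922, -0.387, 0.011], [-0.387, -0.922, -0.002], [0.011, -0.003, -1.0]]
contact_force: [0.7, 0.2, 0.5]
width: 0.293
t 11.45 tcp [ 462.8 -257.4   20.9] th -22.8 w 0.293 F [0.7 0.2 0.5]
yaw units total -5.75
after yaw: tx 1.72 ty -15.30 tz -5.97 (units of 30mm)
```

```bash
python3 -m crank '[{"tx":0,"ty":0,"tz":0,"yaw":0},{"tx":0,"ty":0,"tz":0,"yaw":0},{"tx":0,"ty":0,"tz":-0.4,"yaw":0},{"tx":0,"ty":0,"tz":-0.9,"yaw":-0.6},{"tx":0,"ty":0,"tz":-0.9,"yaw":-0.9},{"tx":0,"ty":0,"tz":-0.9,"yaw":-0.9},{"tx":0,"ty":0,"tz":-0.9,"yaw":-0.9},{"tx":0,"ty":0,"tz":-0.9,"yaw":-0.9},{"tx":0,"ty":0,"tz":-0.6,"yaw":-0.9},{"tx":0,"ty":0,"tz":0,"yaw":-0.5}]'; python3 plan.py 485.5 204 200 3.6
```

```text
t: 12.45
tcp_pos: [460.1, -256.5, 198.3]
eef_rot: [[0.998, 0.068, 0.011], [0.068, -0.998, -0.002], [0.011, 0.003, -1.0]]
contact_force: [0.1, 0.7, -1.1]
width: 0.001
t 12.45 tcp [ 460.1 -256.5  198.3] th 3.9 w 0.001 F [ 0.1  0.7 -1.1]
yaw units total 0.06
after yaw: tx 1.81 ty -15.27 tz -0.06 (units of 30mm)
```

```bash
python3 - <<'E'
from m import *
snap('scene','s4.png',(160,190,310,320),4.5)
snap('top','t4.png',(245,150,445,285),4)
im=cv2.imread('pics/raw_t4.png')
for b in bones(im):print(*b)
print('scene')
for b in bones(cv2.imread('pics/raw_s4.png'),'scene',17):print(*b)
E
```

```text
[591. 127.  89.  32.   4.] [591. 125.] 152 [296. 199.]
[ 571. -247.   78.   36.  -10.] [ 571. -246.] 158 [391. 204.]
scene
[-3679.  1652.   663.   163.   -30.] [-3722.  1679.] 93 [65.  3.]
[-77. 897. 509. 157. -34.] [-58. 889.] 329 [306.  91.]
[879. 904. 291.  26. -77.] [876. 917.] 141 [488. 131.]
[917. 898. 279.  31. -83.] [917. 908.] 146 [498. 134.]
[959. 900. 280.  45. -90.] [960. 905.] 172 [508. 137.]
[562. 166. 104.  66.   2.] [563. 166.] 270 [340. 192.]
[ 440. -303.  113.   38.  -23.] [ 441. -303.] 365 [211. 263.]
[ 571. -246.   92.   48.  -11.] [ 572. -247.] 393 [264. 270.]
[ 554. -360.   84.   52.   12.] [ 555. -359.] 488 [229. 296.]
```

View pics/s4.png

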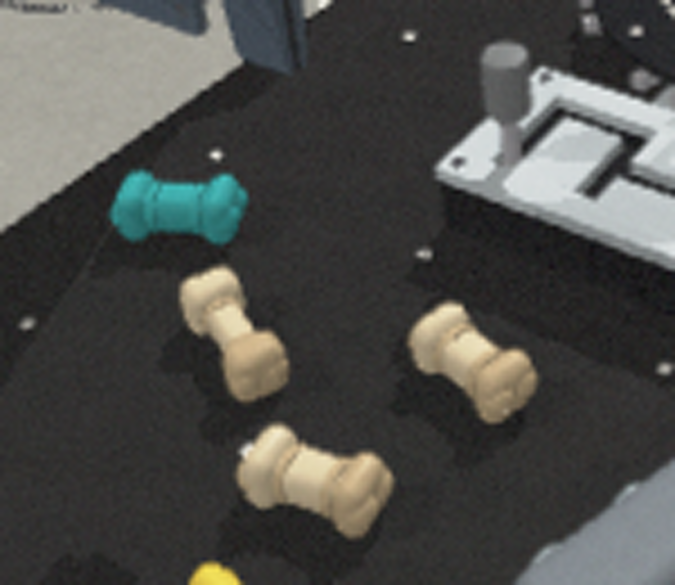

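View pics/t4.png

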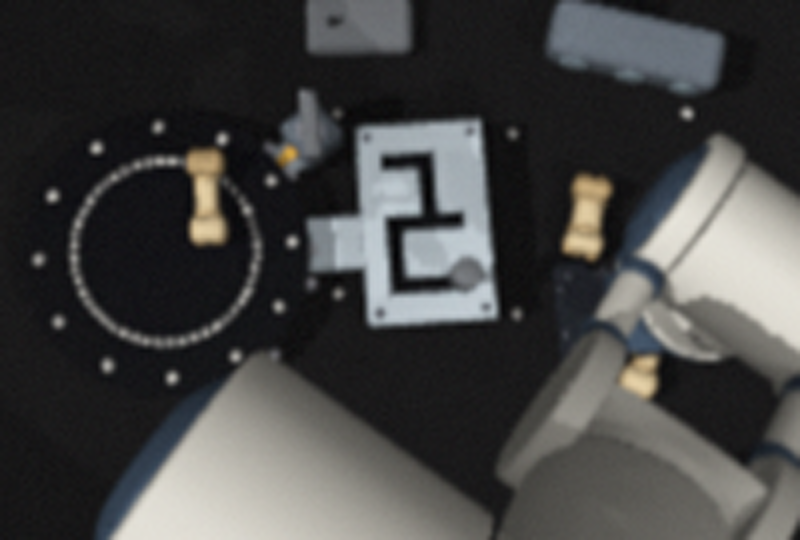

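The second bone had been knocked aside: the scene view now shows it at full-frame (211,263), which is world (440,-303). The jaws closed on nothing. Going again at the new place.

```bash
python3 plan.py 440 -303 100 -23
```

```text
t 12.55 tcp [ 459.5 -256.   196.5] th 3.8 w 0.003 F [-0.7 -0.6 -0.3]
yaw units total 5.84
after yaw: tx 0.01 ty 1.69 tz 3.22 (units of 30mm)
```

```bash
python3 -m crank '[{"tx":0,"ty":0,"tz":0,"yaw":0.8},{"tx":0,"ty":0,"tz":0,"yaw":0.98},{"tx":0,"ty":0,"tz":0,"yaw":0.98},{"tx":0,"ty":0,"tz":0,"yaw":0.98},{"tx":0,"ty":0,"tz":0,"yaw":0.98},{"tx":0,"ty":0.5,"tz":0.5,"yaw":0.98},{"tx":0,"ty":0.5,"tz":0.8,"yaw":0},{"tx":0,"ty":0.5,"tz":0.8,"yaw":0},{"tx":0,"ty":0.1,"tz":0.8,"yaw":0},{"tx":0,"ty":0,"tz":0.2,"yaw":0},{"tx":0,"ty":0,"tz":0,"yaw":0}]' -0.4; python3 plan.py 440 -303 14 -23
```

```text
t: 13.65
tcp_pos: [438.2, -299.0, 100.3]
eef_rot: [[0.91, -0.415, 0.004], [-0.415, -0.91, 0.003], [0.003, -0.005, -1.0]]
contact_force: [0.2, 0.7, 1.0]
width: 0.698
t 13.65 tcp [ 438.2 -299.   100.3] th -24.5 w 0.698 F [0.2 0.7 1. ]
yaw units total -0.33
after yaw: tx 0.11 ty 0.10 tz 2.88 (units of 30mm)
```

```bash
python3 -m crank '[{"tx":0.1,"ty":0.1,"tz":0.8,"yaw":-0.3},{"tx":0,"ty":0,"tz":0.8,"yaw":0},{"tx":0,"ty":0,"tz":0.7,"yaw":0},{"tx":0,"ty":0,"tz":0.3,"yaw":0},{"tx":0,"ty":0,"tz":0.1,"yaw":0},{"tx":0,"ty":0,"tz":0,"yaw":0}]'; python3 - <<'E'
from m import *
snap('scene','s5.png',(160,190,310,320),4.5)
import plan; plan.plan(440,-303,14,-23)
E
```

```text
t: 14.25
tcp_pos: [443.9, -303.6, 23.1]
eef_rot: [[0.92, -0.393, 0.01], [-0.393, -0.92, -0.001], [0.01, -0.003, -1.0]]
contact_force: [0.2, 0.2, -0.0]
width: 0.698
t 14.3 tcp [ 444.  -303.7   23.4] th -23.1 w 0.701 F [0.8 0.1 0.1]
yaw units total -0.03
after yaw: tx -0.13 ty 0.03 tz 0.31 (units of 30mm)
```

View pics/s5.png

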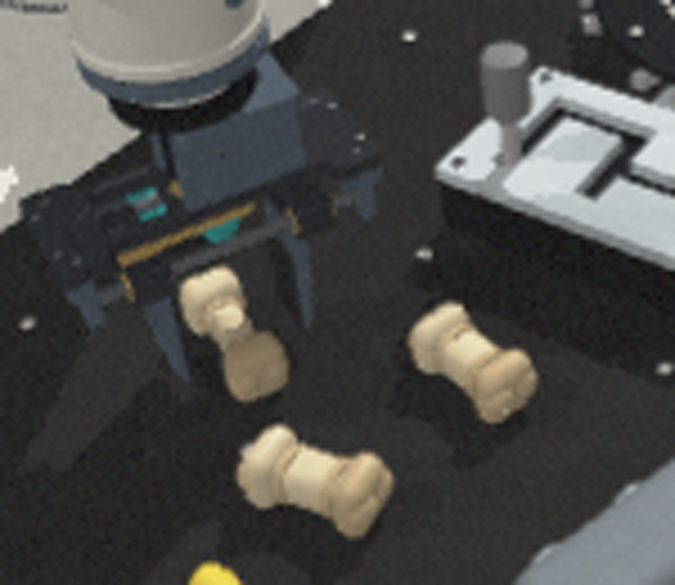

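The fingers at crop (170,350) and (302,290) straddle the bone's middle at (233,325).

```bash
python3 -m crank '[{"tx":-0.12,"ty":0,"tz":0.25,"yaw":0},{"tx":0,"ty":0,"tz":0.05,"yaw":0},{"tx":0,"ty":0,"tz":0,"yaw":0}]'; python3 -m crank '[{"tx":0,"ty":0,"tz":0,"yaw":0},{"tx":0,"ty":0,"tz":0,"yaw":0},{"tx":0,"ty":0,"tz":0,"yaw":0},{"tx":0,"ty":0,"tz":0,"yaw":0},{"tx":0,"ty":0,"tz":0,"yaw":0},{"tx":0,"ty":0,"tz":0,"yaw":0},{"tx":0,"ty":0,"tz":0,"yaw":0}]' 1 30;  python3 plan.py 485.5 204 200 3.6
```

```text
t: 14.6
tcp_pos: [441.4, -302.8, 15.7]
eef_rot: [[0.92, -0.393, 0.013], [-0.393, -0.92, -0.003], [0.013, -0.002, -1.0]]
contact_force: [0.1, 0.1, -0.2]
width: 0.705
t: 15.3
tcp_pos: [441.6, -303.1, 16.2]
eef_rot: [[0.92, -0.393, 0.013], [-0.393, -0.92, -0.004], [0.014, -0.002, -1.0]]
contact_force: [0.0, -0.1, -0.3]
width: 0.22
t 15.3 tcp [ 441.6 -303.1   16.2] th -23.1 w 0.22 F [ 0.  -0.1 -0.3]
yaw units total -5.83
after yaw: tx 2.52 ty -16.78 tz -6.13 (units of 30mm)
```

Gripped (0.22 of full opening, about 20 mm). Lifting.

```bash
python3 -m crank '[{"tx":0,"ty":0,"tz":-0.4,"yaw":0},{"tx":0,"ty":0,"tz":-0.9,"yaw":-0.6},{"tx":0,"ty":0,"tz":-0.9,"yaw":-0.9},{"tx":0,"ty":0,"tz":-0.9,"yaw":-0.9},{"tx":0,"ty":0,"tz":-0.9,"yaw":-0.9},{"tx":0,"ty":0,"tz":-0.9,"yaw":-0.9},{"tx":0,"ty":0,"tz":-0.9,"yaw":-0.9},{"tx":0,"ty":0,"tz":0,"yaw":-0.5}]'; python3 plan.py 485.5 204 200 3.6
```

```text
t: 16.1
tcp_pos: [437.9, -301.2, 202.1]
eef_rot: [[0.998, 0.061, 0.012], [0.061, -0.998, -0.003], [0.012, 0.004, -1.0]]
contact_force: [0.5, -0.8, -2.7]
width: 0.218
t 16.1 tcp [ 437.9 -301.2  202.1] th 3.5 w 0.218 F [ 0.5 -0.8 -2.7]
yaw units total -0.02
after yaw: tx 2.64 ty -16.71 tz 0.07 (units of 30mm)
```

```bash
python3 -m crank '[{"tx":0.05,"ty":-0.3,"tz":0,"yaw":0},{"tx":0.1,"ty":-0.6,"tz":0,"yaw":0},{"tx":0.15,"ty":-0.93,"tz":0,"yaw":0},{"tx":0.15,"ty":-0.93,"tz":0,"yaw":0},{"tx":0.15,"ty":-0.93,"tz":0,"yaw":0},{"tx":0.15,"ty":-0.93,"tz":0,"yaw":0},{"tx":0.15,"ty":-0.93,"tz":0,"yaw":0},{"tx":0.15,"ty":-0.93,"tz":0,"yaw":0},{"tx":0.15,"ty":-0.93,"tz":0,"yaw":0},{"tx":0.15,"ty":-0.93,"tz":0,"yaw":0},{"tx":0.15,"ty":-0.93,"tz":0,"yaw":0},{"tx":0.15,"ty":-0.93,"tz":0,"yaw":0},{"tx":0.15,"ty":-0.93,"tz":0,"yaw":0},{"tx":0.15,"ty":-0.93,"tz":0,"yaw":0},{"tx":0.15,"ty":-0.93,"tz":0,"yaw":0},{"tx":0.15,"ty":-0.93,"tz":0,"yaw":0},{"tx":0.1,"ty":-0.93,"tz":0,"yaw":0},{"tx":0.1,"ty":-0.6,"tz":0,"yaw":0},{"tx":0.05,"ty":-0.3,"tz":0,"yaw":0},{"tx":0,"ty":0,"tz":0,"yaw":0}]'; python3 plan.py 485.5 204 52 3.6
```

```text
t: 18.1
tcp_pos: [467.5, 215.8, 196.2]
eef_rot: [[0.999, 0.043, -0.011], [0.043, -0.999, 0.001], [-0.011, -0.001, -1.0]]
contact_force: [0.8, 0.0, -1.5]
width: 0.219
t 18.1 tcp [467.5 215.8 196.2] th 2.5 w 0.219 F [ 0.8  0.  -1.5]
yaw units total -0.25
after yaw: tx 0.57 ty 0.43 tz 4.81 (units of 30mm)
```

```bash
python3 -m crank '[{"tx":0.3,"ty":0.2,"tz":0.5,"yaw":-0.2},{"tx":0.2,"ty":0.1,"tz":0.9,"yaw":0},{"tx":0.1,"ty":0,"tz":0.9,"yaw":0},{"tx":0,"ty":0,"tz":0.8,"yaw":0},{"tx":0,"ty":0,"tz":0.6,"yaw":0},{"tx":0,"ty":0,"tz":0.2,"yaw":0},{"tx":0,"ty":0,"tz":0.05,"yaw":0},{"tx":0,"ty":0,"tz":0,"yaw":0}]'; python3 plan.py 485.5 204 52 3.6
```

```text
t: 18.9
tcp_pos: [481.8, 203.1, 74.5]
eef_rot: [[0.998, 0.054, -0.012], [0.054, -0.999, -0.001], [-0.012, 0.0, -1.0]]
contact_force: [0.2, -0.2, -0.7]
width: 0.219
t 18.9 tcp [481.8 203.1  74.5] th 3.1 w 0.219 F [ 0.2 -0.2 -0.7]
yaw units total -0.11
after yaw: tx 0.13 ty -0.02 tz 0.75 (units of 30mm)
```

```bash
python3 -m crank '[{"tx":0.12,"ty":0,"tz":0.3,"yaw":0},{"tx":0,"ty":0,"tz":0.25,"yaw":0},{"tx":0,"ty":0,"tz":0.12,"yaw":0},{"tx":0,"ty":0,"tz":0.08,"yaw":0},{"tx":0,"ty":0,"tz":0,"yaw":0}]'; python3 plan.py 485.5 204 51 3.6
```

```text
t: 19.4
tcp_pos: [486.8, 203.5, 52.2]
eef_rot: [[0.999, 0.053, -0.009], [0.053, -0.999, 0.0], [-0.009, -0.001, -1.0]]
contact_force: [1.3, 0.1, -0.8]
width: 0.215
t 19.4 tcp [486.8 203.5  52.2] th 3.1 w 0.215 F [ 1.3  0.1 -0.8]
yaw units total -0.12
after yaw: tx -0.04 ty -0.02 tz 0.04 (units of 30mm)
```

```bash
python3 -m crank '[{"tx":0,"ty":0,"tz":0.04,"yaw":0},{"tx":0,"ty":0,"tz":0,"yaw":0},{"tx":0,"ty":0,"tz":0,"yaw":0},{"tx":0,"ty":0,"tz":-0.2,"yaw":0},{"tx":0,"ty":0,"tz":-0.9,"yaw":0},{"tx":0,"ty":0,"tz":-0.9,"yaw":0},{"tx":0,"ty":0,"tz":-0.9,"yaw":0},{"tx":0,"ty":0,"tz":-0.9,"yaw":0},{"tx":0,"ty":0,"tz":-0.6,"yaw":0.7},{"tx":0,"ty":0,"tz":0,"yaw":0.95},{"tx":0,"ty":0,"tz":0,"yaw":0.95},{"tx":0,"ty":0,"tz":0,"yaw":0.2}]' -0.3; python3 plan.py 571 -246 150 -10
```

```text
t: 20.6
tcp_pos: [488.0, 203.7, 193.8]
eef_rot: [[0.984, -0.177, -0.005], [-0.177, -0.984, 0.001], [-0.005, -0.0, -1.0]]
contact_force: [0.2, 0.2, -0.2]
width: 0.647
t 20.6 tcp [488.  203.7 193.8] th -10.2 w 0.647 F [ 0.2  0.2 -0.2]
yaw units total -0.04
after yaw: tx 5.33 ty 14.28 tz 1.46 (units of 30mm)
```

```bash
python3 -m crank '[{"tx":0.15,"ty":0.4,"tz":0,"yaw":0},{"tx":0.34,"ty":0.9,"tz":0,"yaw":0},{"tx":0.34,"ty":0.9,"tz":0,"yaw":0},{"tx":0.34,"ty":0.9,"tz":0,"yaw":0},{"tx":0.34,"ty":0.9,"tz":0,"yaw":0},{"tx":0.34,"ty":0.9,"tz":0,"yaw":0},{"tx":0.34,"ty":0.9,"tz":0,"yaw":0},{"tx":0.34,"ty":0.9,"tz":0,"yaw":0},{"tx":0.34,"ty":0.9,"tz":0,"yaw":0},{"tx":0.34,"ty":0.9,"tz":0,"yaw":0},{"tx":0.34,"ty":0.9,"tz":0,"yaw":0},{"tx":0.34,"ty":0.9,"tz":0,"yaw":0},{"tx":0.34,"ty":0.9,"tz":0,"yaw":0},{"tx":0.34,"ty":0.9,"tz":0,"yaw":0},{"tx":0.3,"ty":0.9,"tz":0,"yaw":0},{"tx":0.2,"ty":0.5,"tz":0.3,"yaw":0},{"tx":0.1,"ty":0.2,"tz":0.3,"yaw":0},{"tx":0,"ty":0,"tz":0.1,"yaw":0},{"tx":0,"ty":0,"tz":0,"yaw":0}]';python3 - <<'E'
from m import *
snap('scene','s6.png',(160,150,400,330),3.3)
snap('top','t6.png',(245,150,445,285),4)
for b in bones(cv2.imread('pics/raw_t6.png')):print(*b)
print('scene')
for b in bones(cv2.imread('pics/raw_s6.png'),'scene',17):
    if abs(b[0][1])<400: print(*b)
import plan;plan.plan(571,-246,14,-10)
E
```

```text
t: 22.5
tcp_pos: [570.3, -254.7, 168.0]
eef_rot: [[0.99, -0.143, -0.013], [-0.143, -0.99, 0.002], [-0.013, -0.0, -1.0]]
contact_force: [-0.3, -0.3, 0.3]
width: 0.651
[ 1454. -1345.   133.    74.   -52.] [ 1444. -1337.] 106 [627.  10.]
[1247. 1274.  421.  145.   72.] [1259. 1283.] 899 [33. 48.]
[ 1245. -1285.   145.   125.    80.] [ 1240. -1293.] 277 [625.  51.]
[591. 125.  89.  28.   4.] [590. 125.] 148 [296. 199.]
[491. 209.  89.  31.   1.] [488. 210.] 156 [274. 225.]
scene
[458. 256. 107.  75.   4.] [458. 254.] 232 [327. 171.]
[562. 167. 104.  67.   4.] [563. 167.] 272 [340. 191.]
[ 571. -246.   92.   48.  -11.] [ 572. -247.] 395 [264. 270.]
[ 555. -360.   85.   52.   12.] [ 555. -359.] 489 [229. 296.]
t 22.6 tcp [ 570.7 -254.6  168.7] th -8.2 w 0.652 F [-0.2 -0.6 -0.2]
yaw units total 0.39
after yaw: tx -0.04 ty -0.28 tz 5.16 (units of 30mm)
```

View pics/s6.png

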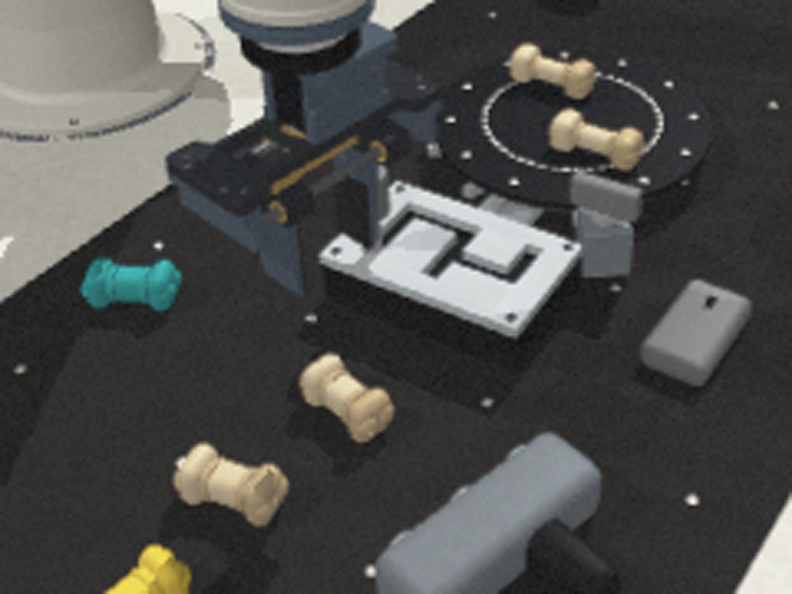

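View pics/t6.png

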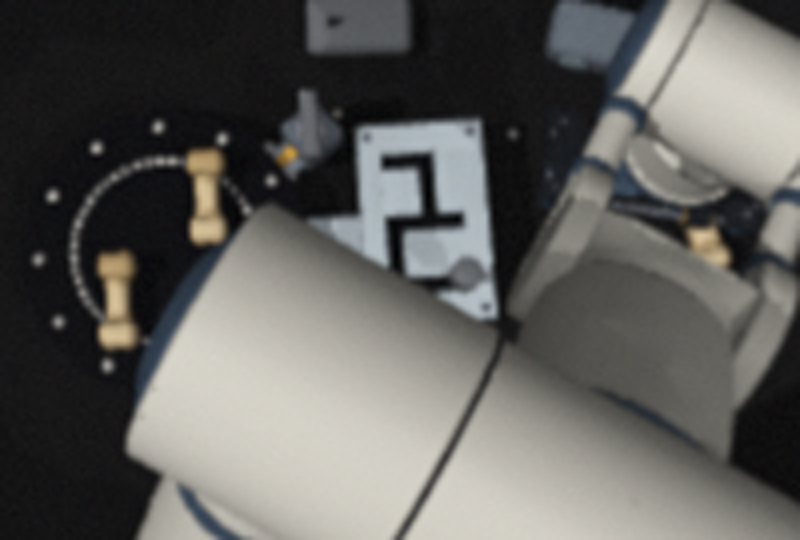

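Two bones lie properly in the ring, at top crop (207,198) and (117,300). The stout bone is unmoved at (571,-246), so I'm descending on it.

```bash
python3 -m crank '[{"tx":0,"ty":-0.25,"tz":0.4,"yaw":0.35},{"tx":0,"ty":0,"tz":0.9,"yaw":0},{"tx":0,"ty":0,"tz":0.9,"yaw":0},{"tx":0,"ty":0,"tz":0.9,"yaw":0},{"tx":0,"ty":0,"tz":0.8,"yaw":0},{"tx":0,"ty":0,"tz":0.5,"yaw":0},{"tx":0,"ty":0,"tz":0.1,"yaw":0},{"tx":0,"ty":0,"tz":0,"yaw":0}]' -0.4; python3 plan.py 571 -246 15 -10
```

```text
t: 23.4
tcp_pos: [573.3, -240.2, 34.1]
eef_rot: [[0.987, -0.162, -0.006], [-0.162, -0.987, -0.001], [-0.005, 0.002, -1.0]]
contact_force: [0.3, -0.4, 0.2]
width: 0.698
t 23.4 tcp [ 573.3 -240.2   34.1] th -9.3 w 0.698 F [ 0.3 -0.4  0.2]
yaw units total 0.14
after yaw: tx -0.04 ty 0.20 tz 0.64 (units of 30mm)
```

```bash
python3 -m crank '[{"tx":-0.04,"ty":0.18,"tz":0.35,"yaw":0.1},{"tx":0,"ty":0,"tz":0.2,"yaw":0},{"tx":0,"ty":0,"tz":0.05,"yaw":0},{"tx":0,"ty":0,"tz":0,"yaw":0}]'; python3 -m crank '[{"tx":0,"ty":0,"tz":0,"yaw":0},{"tx":0,"ty":0,"tz":0,"yaw":0},{"tx":0,"ty":0,"tz":0,"yaw":0},{"tx":0,"ty":0,"tz":0,"yaw":0},{"tx":0,"ty":0,"tz":0,"yaw":0},{"tx":0,"ty":0,"tz":0,"yaw":0},{"tx":0,"ty":0,"tz":0,"yaw":0}]' 1 30;  python3 plan.py 491 114 200 3.6
```

```text
t: 23.8
tcp_pos: [572.4, -246.1, 17.3]
eef_rot: [[0.985, -0.17, -0.002], [-0.17, -0.985, -0.003], [-0.002, 0.003, -1.0]]
contact_force: [0.2, 0.3, -0.2]
width: 0.703
t: 24.5
tcp_pos: [572.9, -246.4, 18.3]
eef_rot: [[0.985, -0.17, -0.001], [-0.17, -0.985, -0.003], [-0.0, 0.003, -1.0]]
contact_force: [-1.3, -0.0, -0.4]
width: 0.299
t 24.5 tcp [ 572.9 -246.4   18.3] th -9.8 w 0.299 F [-1.3 -0.  -0.4]
yaw units total -2.92
after yaw: tx -1.97 ty -12.16 tz -6.06 (units of 30mm)
```

```bash
python3 -m crank '[{"tx":0,"ty":0,"tz":-0.4,"yaw":0},{"tx":0,"ty":0,"tz":-0.9,"yaw":-0.6},{"tx":0,"ty":0,"tz":-0.9,"yaw":-0.9},{"tx":0,"ty":0,"tz":-0.9,"yaw":-0.9},{"tx":0,"ty":0,"tz":-0.9,"yaw":-0.5},{"tx":0,"ty":0,"tz":-0.9,"yaw":0},{"tx":0,"ty":0,"tz":-0.8,"yaw":0},{"tx":0,"ty":0,"tz":0,"yaw":0}]'; python3 plan.py 491 114 200 3.6
```

```text
t: 25.3
tcp_pos: [572.2, -245.3, 201.3]
eef_rot: [[0.997, 0.071, -0.001], [0.071, -0.997, -0.003], [-0.001, 0.003, -1.0]]
contact_force: [1.0, -0.4, -1.7]
width: 0.304
t 25.3 tcp [ 572.2 -245.3  201.3] th 4.1 w 0.304 F [ 1.  -0.4 -1.7]
yaw units total 0.10
after yaw: tx -1.95 ty -12.12 tz 0.04 (units of 30mm)
```

```bash
python3 -m crank '[{"tx":-0.05,"ty":-0.3,"tz":0,"yaw":0},{"tx":-0.1,"ty":-0.6,"tz":0,"yaw":0},{"tx":-0.14,"ty":-0.9,"tz":0,"yaw":0},{"tx":-0.14,"ty":-0.9,"tz":0,"yaw":0},{"tx":-0.14,"ty":-0.9,"tz":0,"yaw":0},{"tx":-0.14,"ty":-0.9,"tz":0,"yaw":0},{"tx":-0.14,"ty":-0.9,"tz":0,"yaw":0},{"tx":-0.14,"ty":-0.9,"tz":0,"yaw":0},{"tx":-0.14,"ty":-0.9,"tz":0,"yaw":0},{"tx":-0.14,"ty":-0.9,"tz":0,"yaw":0},{"tx":-0.14,"ty":-0.9,"tz":0,"yaw":0},{"tx":-0.14,"ty":-0.9,"tz":0,"yaw":0},{"tx":-0.14,"ty":-0.8,"tz":0,"yaw":0},{"tx":-0.05,"ty":-0.5,"tz":0,"yaw":0},{"tx":0,"ty":-0.2,"tz":0,"yaw":0},{"tx":0,"ty":0,"tz":0,"yaw":0}]'; python3 plan.py 491 114 52 3.6
```

```text
t: 26.9
tcp_pos: [470.2, 121.5, 189.9]
eef_rot: [[0.997, 0.075, -0.028], [0.075, -0.997, 0.002], [-0.028, -0.004, -1.0]]
contact_force: [0.4, -0.3, -1.6]
width: 0.301
t 26.9 tcp [470.2 121.5 189.9] th 4.3 w 0.301 F [ 0.4 -0.3 -1.6]
yaw units total 0.16
after yaw: tx 0.68 ty 0.29 tz 4.60 (units of 30mm)
```

```bash
python3 -m crank '[{"tx":0.35,"ty":0.2,"tz":0.5,"yaw":0.1},{"tx":0.3,"ty":0.05,"tz":0.9,"yaw":0},{"tx":0.2,"ty":0,"tz":0.9,"yaw":0},{"tx":0,"ty":0,"tz":0.8,"yaw":0},{"tx":0,"ty":0,"tz":0.4,"yaw":0},{"tx":0,"ty":0,"tz":0.2,"yaw":0},{"tx":0,"ty":0,"tz":0.05,"yaw":0},{"tx":0,"ty":0,"tz":0,"yaw":0}]'; python3 plan.py 491 114 53 3.6
```

```text
t: 27.7
tcp_pos: [492.5, 112.2, 71.9]
eef_rot: [[0.997, 0.064, -0.029], [0.064, -0.998, 0.001], [-0.029, -0.003, -1.0]]
contact_force: [0.1, 0.4, -0.8]
width: 0.3
t 27.7 tcp [492.5 112.2  71.9] th 3.7 w 0.3 F [ 0.1  0.4 -0.8]
yaw units total 0.02
after yaw: tx -0.05 ty -0.06 tz 0.63 (units of 30mm)
```

```bash
python3 -m crank '[{"tx":0,"ty":-0.04,"tz":0.3,"yaw":0},{"tx":0,"ty":0,"tz":0.2,"yaw":0},{"tx":0,"ty":0,"tz":0.1,"yaw":0},{"tx":0,"ty":0,"tz":0.05,"yaw":0},{"tx":0,"ty":0,"tz":0,"yaw":0}]'; python3 plan.py 491 114 53 3.6
```

```text
t: 28.2
tcp_pos: [492.8, 113.5, 52.7]
eef_rot: [[0.998, 0.065, -0.026], [0.065, -0.998, 0.001], [-0.026, -0.003, -1.0]]
contact_force: [-1.9, -0.7, 4.4]
width: 0.3
t 28.2 tcp [492.8 113.5  52.7] th 3.7 w 0.3 F [-1.9 -0.7  4.4]
yaw units total 0.02
after yaw: tx -0.06 ty -0.02 tz -0.01 (units of 30mm)
```

Contact with the disc. Releasing, then on to the last bone at (555,-359), angle 12°.

```bash
python3 -m crank '[{"tx":0,"ty":0,"tz":0,"yaw":0},{"tx":0,"ty":0,"tz":0,"yaw":0},{"tx":0,"ty":0,"tz":0,"yaw":0},{"tx":0,"ty":0,"tz":-0.2,"yaw":0},{"tx":0,"ty":0,"tz":-0.9,"yaw":0},{"tx":0,"ty":0,"tz":-0.9,"yaw":0},{"tx":0,"ty":0,"tz":-0.9,"yaw":0},{"tx":0,"ty":0,"tz":-0.9,"yaw":0},{"tx":0,"ty":0,"tz":-0.6,"yaw":-0.7},{"tx":0,"ty":0,"tz":0,"yaw":-0.9},{"tx":0,"ty":0,"tz":0,"yaw":-0.2},{"tx":0,"ty":0,"tz":0,"yaw":0}]' -0.3; python3 plan.py 555 -359 150 12
```

```text
t: 29.4
tcp_pos: [496.4, 113.4, 193.7]
eef_rot: [[0.977, 0.21, -0.024], [0.211, -0.978, 0.002], [-0.023, -0.007, -1.0]]
contact_force: [-0.1, 0.1, -0.9]
width: 0.653
t 29.4 tcp [496.4 113.4 193.7] th 12.2 w 0.653 F [-0.1  0.1 -0.9]
yaw units total 0.03
after yaw: tx -1.36 ty 15.81 tz 1.46 (units of 30mm)
```

```bash
python3 -m crank '[{"tx":-0.04,"ty":0.4,"tz":0,"yaw":0},{"tx":-0.07,"ty":0.9,"tz":0,"yaw":0},{"tx":-0.07,"ty":0.9,"tz":0,"yaw":0},{"tx":-0.07,"ty":0.9,"tz":0,"yaw":0},{"tx":-0.07,"ty":0.9,"tz":0,"yaw":0},{"tx":-0.07,"ty":0.9,"tz":0,"yaw":0},{"tx":-0.07,"ty":0.9,"tz":0,"yaw":0},{"tx":-0.07,"ty":0.9,"tz":0,"yaw":0},{"tx":-0.07,"ty":0.9,"tz":0,"yaw":0},{"tx":-0.07,"ty":0.9,"tz":0,"yaw":0},{"tx":-0.07,"ty":0.9,"tz":0,"yaw":0},{"tx":-0.07,"ty":0.9,"tz":0,"yaw":0},{"tx":-0.07,"ty":0.9,"tz":0,"yaw":0},{"tx":-0.07,"ty":0.9,"tz":0,"yaw":0},{"tx":-0.07,"ty":0.9,"tz":0,"yaw":0},{"tx":-0.07,"ty":0.9,"tz":0,"yaw":0},{"tx":-0.07,"ty":0.9,"tz":0,"yaw":0},{"tx":0,"ty":0.6,"tz":0.2,"yaw":0},{"tx":0,"ty":0.2,"tz":0.2,"yaw":0},{"tx":0,"ty":0,"tz":0,"yaw":0}]';python3 - <<'E'
from m import *
snap('scene','s7.png',(160,150,400,330),3.3)
for b in bones(cv2.imread('pics/raw_s7.png'),'scene',17):
    if abs(b[0][1])<400: print(*b)
import plan;plan.plan(555,-359,16,12)
E
```

```text
t: 31.4
tcp_pos: [545.2, -382.3, 166.4]
eef_rot: [[0.982, 0.181, -0.043], [0.182, -0.983, 0.008], [-0.041, -0.016, -0.999]]
contact_force: [-0.4, 0.3, 0.2]
width: 0.649
[458. 255. 105.  77.   5.] [458. 254.] 232 [327. 171.]
[515. 163. 200.  73.   2.] [516. 164.] 518 [328. 188.]
[ 554. -359.   84.   53.   13.] [ 555. -359.] 488 [229. 296.]
t 31.45 tcp [ 545.3 -381.8  166.8] th 10.5 w 0.653 F [-0.8 -0.1  0.4]
yaw units total -0.33
after yaw: tx 0.48 ty -0.68 tz 5.03 (units of 30mm)
```

View pics/s7.png

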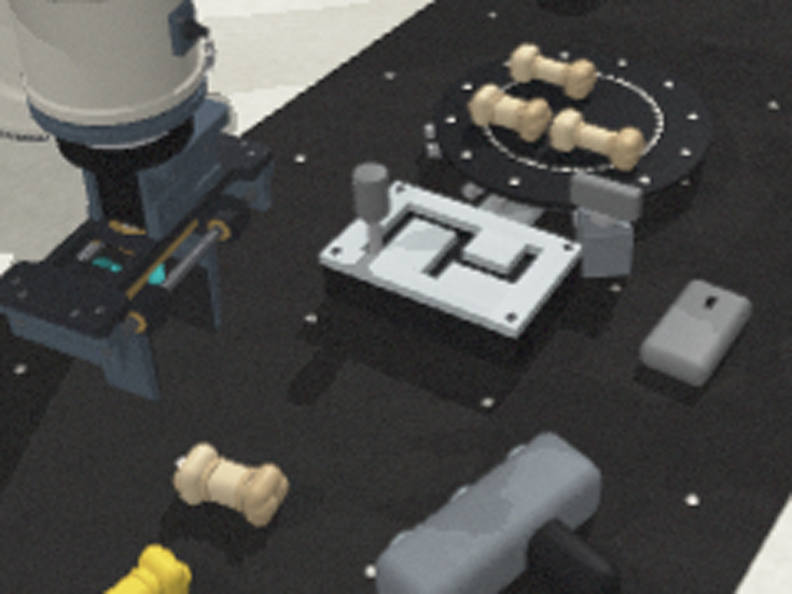

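Three bones are in the ring. The last one is unmoved at full-frame (229,296); descending on it.

```bash
python3 -m crank '[{"tx":0.3,"ty":-0.4,"tz":0.4,"yaw":-0.3},{"tx":0.3,"ty":-0.15,"tz":0.8,"yaw":0},{"tx":0,"ty":0,"tz":0.8,"yaw":0},{"tx":0,"ty":0,"tz":0.8,"yaw":0},{"tx":0,"ty":0,"tz":0.8,"yaw":0},{"tx":0,"ty":0,"tz":0.4,"yaw":0},{"tx":0,"ty":0,"tz":0.1,"yaw":0},{"tx":0,"ty":0,"tz":0,"yaw":0}]' -0.4; python3 plan.py 555 -359 16 12
```

```text
t: 32.25
tcp_pos: [557.0, -346.8, 38.4]
eef_rot: [[0.975, 0.219, -0.044], [0.22, -0.975, 0.01], [-0.04, -0.02, -0.999]]
contact_force: [-0.6, 0.1, -0.2]
width: 0.697
t 32.25 tcp [ 557.  -346.8   38.4] th 12.7 w 0.697 F [-0.6  0.1 -0.2]
yaw units total 0.16
after yaw: tx -0.15 ty 0.39 tz 0.75 (units of 30mm)
```

```bash
python3 -m crank '[{"tx":-0.1,"ty":0.32,"tz":0,"yaw":0.1},{"tx":0,"ty":0,"tz":0.3,"yaw":0},{"tx":0,"ty":0,"tz":0.25,"yaw":0},{"tx":0,"ty":0,"tz":0.1,"yaw":0},{"tx":0,"ty":0,"tz":0,"yaw":0}]'; python3 plan.py 555 -359 16 12; python3 - <<'E'
from h import *
snap('scene','s8.png',(160,210,310,340),4.5)
E
```

```text
t: 32.75
tcp_pos: [556.8, -358.6, 20.4]
eef_rot: [[0.977, 0.211, -0.04], [0.211, -0.977, 0.007], [-0.037, -0.016, -0.999]]
contact_force: [0.2, 0.5, 0.6]
width: 0.706
t 32.75 tcp [ 556.8 -358.6   20.4] th 12.2 w 0.706 F [0.2 0.5 0.6]
yaw units total 0.04
after yaw: tx -0.06 ty -0.00 tz 0.15 (units of 30mm)
```

View pics/s8.png

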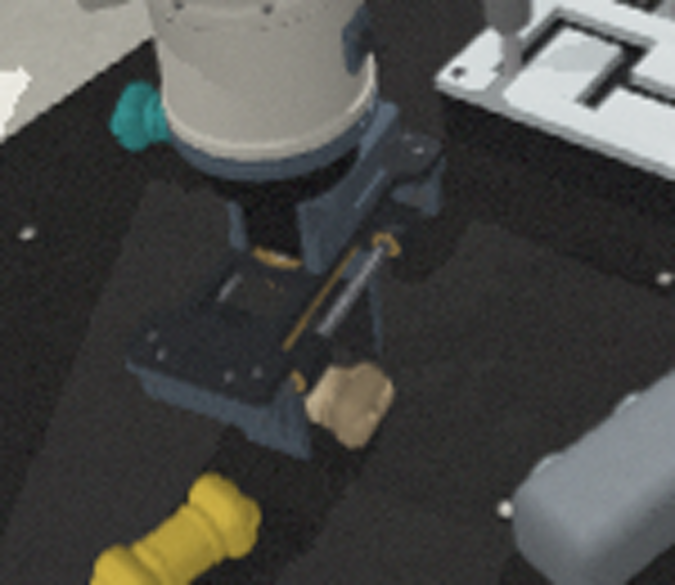

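The fingers are either side of the bone, whose end shows at crop (350,400). Closing.

```bash
python3 -m crank '[{"tx":-0.05,"ty":0,"tz":0.12,"yaw":0},{"tx":0,"ty":0,"tz":0,"yaw":0},{"tx":0,"ty":0,"tz":0,"yaw":0},{"tx":0,"ty":0,"tz":0,"yaw":0},{"tx":0,"ty":0,"tz":0,"yaw":0},{"tx":0,"ty":0,"tz":0,"yaw":0},{"tx":0,"ty":0,"tz":0,"yaw":0},{"tx":0,"ty":0,"tz":0,"yaw":0}]' 1 30;  python3 -m crank '[{"tx":0,"ty":0,"tz":-0.4,"yaw":0},{"tx":0,"ty":0,"tz":-0.9,"yaw":0.4},{"tx":0,"ty":0,"tz":-0.9,"yaw":0.6},{"tx":0,"ty":0,"tz":-0.9,"yaw":0.6},{"tx":0,"ty":0,"tz":-0.9,"yaw":0.2},{"tx":0,"ty":0,"tz":-0.9,"yaw":0},{"tx":0,"ty":0,"tz":-0.8,"yaw":0},{"tx":0,"ty":0,"tz":0,"yaw":0}]'; python3 plan.py 581 210 200 3.6
```

```text
t: 33.6
tcp_pos: [555.5, -359.2, 17.4]
eef_rot: [[0.977, 0.211, -0.039], [0.211, -0.977, 0.006], [-0.037, -0.015, -0.999]]
contact_force: [-0.0, -0.3, -1.0]
width: 0.299
t: 34.4
tcp_pos: [561.9, -359.5, 200.1]
eef_rot: [[0.997, 0.063, -0.039], [0.063, -0.998, 0.007], [-0.038, -0.009, -0.999]]
contact_force: [-0.3, -0.1, -2.0]
width: 0.302
t 34.4 tcp [ 561.9 -359.5  200.1] th 3.6 w 0.302 F [-0.3 -0.1 -2. ]
yaw units total 0.00
after yaw: tx 1.83 ty -18.91 tz 0.00 (units of 30mm)
```

```bash
python3 -m crank '[{"tx":0.05,"ty":-0.4,"tz":0,"yaw":0},{"tx":0.1,"ty":-0.8,"tz":0,"yaw":0},{"tx":0.12,"ty":-1,"tz":0,"yaw":0},{"tx":0.12,"ty":-1,"tz":0,"yaw":0},{"tx":0.12,"ty":-1,"tz":0,"yaw":0},{"tx":0.12,"ty":-1,"tz":0,"yaw":0},{"tx":0.12,"ty":-1,"tz":0,"yaw":0},{"tx":0.12,"ty":-1,"tz":0,"yaw":0},{"tx":0.12,"ty":-1,"tz":0,"yaw":0},{"tx":0.12,"ty":-1,"tz":0,"yaw":0},{"tx":0.12,"ty":-1,"tz":0,"yaw":0},{"tx":0.12,"ty":-1,"tz":0,"yaw":0},{"tx":0.12,"ty":-1,"tz":0,"yaw":0},{"tx":0.12,"ty":-1,"tz":0,"yaw":0},{"tx":0.12,"ty":-1,"tz":0,"yaw":0},{"tx":0.12,"ty":-1,"tz":0,"yaw":0},{"tx":0.12,"ty":-1,"tz":0,"yaw":0},{"tx":0.12,"ty":-0.7,"tz":0,"yaw":0},{"tx":0.05,"ty":-0.3,"tz":0,"yaw":0},{"tx":0,"ty":0,"tz":0,"yaw":0}]'; python3 plan.py 581 210 53 3.6
```

```text
t: 36.4
tcp_pos: [573.3, 195.6, 187.4]
eef_rot: [[0.995, 0.065, -0.072], [0.066, -0.998, 0.014], [-0.07, -0.018, -0.997]]
contact_force: [0.9, -1.4, -2.0]
width: 0.298
t 36.4 tcp [573.3 195.6 187.4] th 3.8 w 0.298 F [ 0.9 -1.4 -2. ]
yaw units total 0.04
after yaw: tx 0.28 ty -0.46 tz 4.48 (units of 30mm)
```

```bash
python3 -m crank '[{"tx":0.3,"ty":-0.2,"tz":0.4,"yaw":0},{"tx":0.2,"ty":-0.2,"tz":0.7,"yaw":0},{"tx":0.05,"ty":0,"tz":0.7,"yaw":0},{"tx":0,"ty":0,"tz":0.7,"yaw":0},{"tx":0,"ty":0,"tz":0.6,"yaw":0},{"tx":0,"ty":0,"tz":0.4,"yaw":0},{"tx":0,"ty":0,"tz":0.1,"yaw":0},{"tx":0,"ty":0,"tz":0,"yaw":0}]'; python3 plan.py 581 210 53 3.6
```

```text
t: 37.2
tcp_pos: [582.6, 205.0, 69.0]
eef_rot: [[0.996, 0.058, -0.074], [0.059, -0.998, 0.012], [-0.073, -0.017, -0.997]]
contact_force: [0.1, 0.7, -1.2]
width: 0.301
t 37.2 tcp [582.6 205.   69. ] th 3.4 w 0.301 F [ 0.1  0.7 -1.2]
yaw units total -0.04
after yaw: tx -0.04 ty -0.17 tz 0.53 (units of 30mm)
```

```bash
python3 -m crank '[{"tx":0,"ty":-0.15,"tz":0.25,"yaw":0},{"tx":0,"ty":0,"tz":0.2,"yaw":0},{"tx":0,"ty":0,"tz":0.05,"yaw":0},{"tx":0,"ty":0,"tz":0,"yaw":0}]'; python3 plan.py 581 210 53 3.6; python3 - <<'E'
from h import *
snap('scene','s9.png',(240,100,420,240),4.2)
E
```

```text
t: 37.6
tcp_pos: [582.6, 210.2, 54.6]
eef_rot: [[0.996, 0.058, -0.071], [0.059, -0.998, 0.013], [-0.07, -0.017, -0.997]]
contact_force: [-0.2, -0.2, -1.5]
width: 0.302
t 37.6 tcp [582.6 210.2  54.6] th 3.4 w 0.302 F [-0.2 -0.2 -1.5]
yaw units total -0.05
after yaw: tx -0.05 ty 0.00 tz 0.05 (units of 30mm)
```

View pics/s9.png

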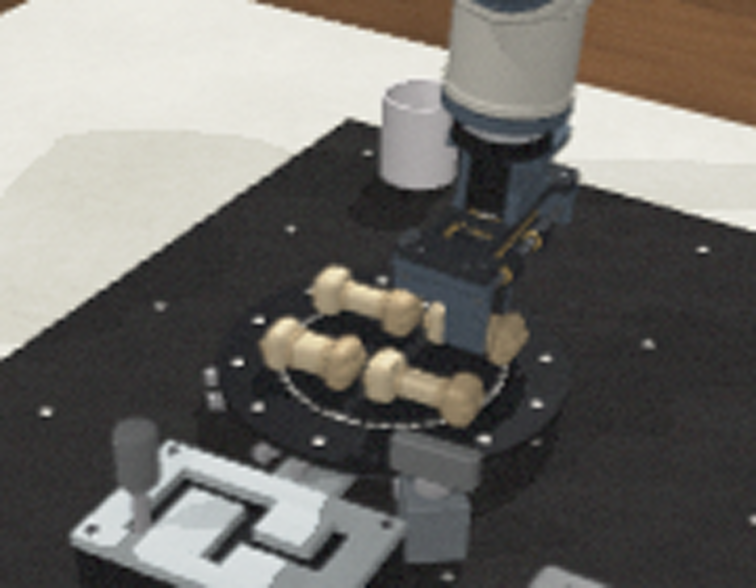

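The fourth bone is over its place at crop (480,335). Lowering the last bit and releasing.

```bash
python3 -m crank '[{"tx":0,"ty":0,"tz":0.08,"yaw":0},{"tx":0,"ty":0,"tz":0.04,"yaw":0},{"tx":0,"ty":0,"tz":0,"yaw":0}]'; python3 -m crank '[{"tx":0,"ty":0,"tz":0,"yaw":0},{"tx":0,"ty":0,"tz":0,"yaw":0},{"tx":0,"ty":0,"tz":0,"yaw":0},{"tx":0,"ty":0,"tz":-0.2,"yaw":0},{"tx":0,"ty":0,"tz":-0.7,"yaw":0},{"tx":0,"ty":0,"tz":-0.8,"yaw":0},{"tx":0,"ty":0,"tz":-0.8,"yaw":0},{"tx":0,"ty":0,"tz":-0.8,"yaw":0},{"tx":0,"ty":0,"tz":-0.6,"yaw":0},{"tx":0,"ty":0,"tz":-0.2,"yaw":0},{"tx":0,"ty":0,"tz":0,"yaw":0}]' -0.3; python3 - <<'E'
from m import *
snap('scene','s10.png',(240,100,420,240),4.2)
snap('top','t10.png',(245,150,445,285),4)
for b in bones(cv2.imread('pics/raw_t10.png'),'top',50):print(*b)
import plan;plan.plan(650,22,150,3.6)
E
```

```text
t: 37.95
tcp_pos: [582.6, 210.2, 52.7]
eef_rot: [[0.996, 0.058, -0.07], [0.059, -0.998, 0.013], [-0.069, -0.017, -0.997]]
contact_force: [-1.4, -1.0, 3.3]
width: 0.3
t: 39.05
tcp_pos: [591.7, 208.5, 182.3]
eef_rot: [[0.996, 0.058, -0.069], [0.059, -0.998, 0.013], [-0.068, -0.017, -0.998]]
contact_force: [0.2, -0.4, -0.9]
width: 0.649
[1212. 1227.  103.   78.   39.] [1219. 1228.] 107 [38. 52.]
[584. 123.  82.  30.   0.] [580. 122.] 132 [296. 200.]
[493. 117.  77.  31.   4.] [492. 117.] 155 [298. 224.]
t 39.15 tcp [591.1 208.4 181.1] th 3.4 w 0.652 F [ 0.3 -0.5 -0.2]
yaw units total -0.05
after yaw: tx 1.57 ty 6.32 tz 1.04 (units of 30mm)
```

View pics/s10.png

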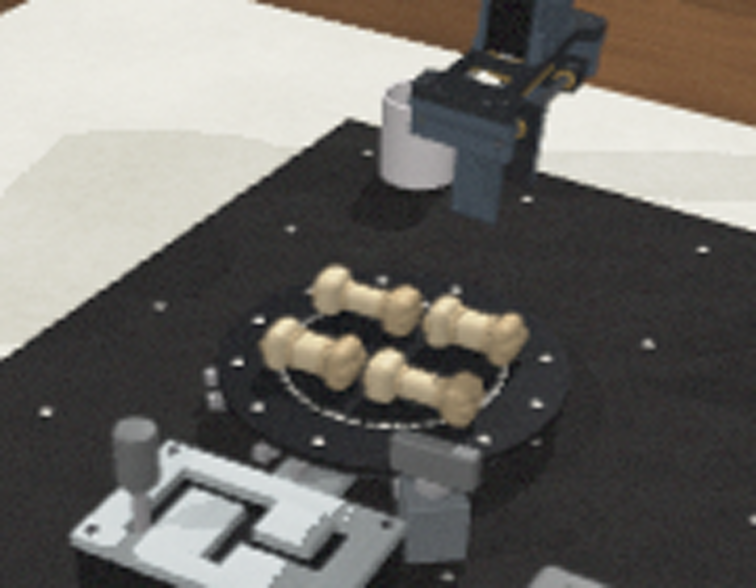

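View pics/t10.png

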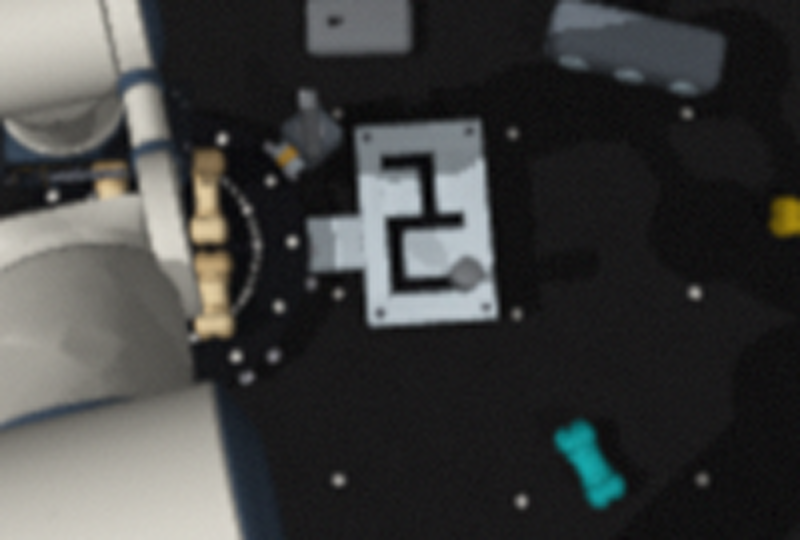

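All four bones lie flat on the disc. Next is the clamp handle at (650,22).

```bash
python3 -m crank '[{"tx":0.1,"ty":0.3,"tz":0.1,"yaw":0},{"tx":0.12,"ty":0.5,"tz":0.1,"yaw":0},{"tx":0.14,"ty":0.55,"tz":0.1,"yaw":0},{"tx":0.14,"ty":0.55,"tz":0.1,"yaw":0},{"tx":0.14,"ty":0.55,"tz":0.1,"yaw":0},{"tx":0.14,"ty":0.55,"tz":0.1,"yaw":0},{"tx":0.14,"ty":0.55,"tz":0.1,"yaw":0},{"tx":0.14,"ty":0.55,"tz":0.1,"yaw":0},{"tx":0.14,"ty":0.55,"tz":0.1,"yaw":0},{"tx":0.14,"ty":0.55,"tz":0.1,"yaw":0},{"tx":0.14,"ty":0.55,"tz":0.1,"yaw":0},{"tx":0.1,"ty":0.4,"tz":0,"yaw":0},{"tx":0,"ty":0.1,"tz":0,"yaw":0},{"tx":0,"ty":0,"tz":0,"yaw":0}]'; python3 plan.py 650 22 67 3.6; python3 -c "
from h import *
print(monitor.get_state()['qpos'].round(1))
snap('top','t11.png',(285,140,385,240),6)"
```

```text
t: 40.55
tcp_pos: [650.0, 4.7, 133.8]
eef_rot: [[0.996, 0.055, -0.076], [0.056, -0.998, 0.012], [-0.075, -0.016, -0.997]]
contact_force: [0.1, 0.6, 0.2]
width: 0.648
t 40.55 tcp [650.    4.7 133.8] th 3.2 w 0.648 F [0.1 0.6 0.2]
yaw units total -0.08
after yaw: tx 0.03 ty -0.58 tz 2.23 (units of 30mm)
[-5.  37.3 74.8  0.3 72.3 81.7]
```

View pics/t11.png

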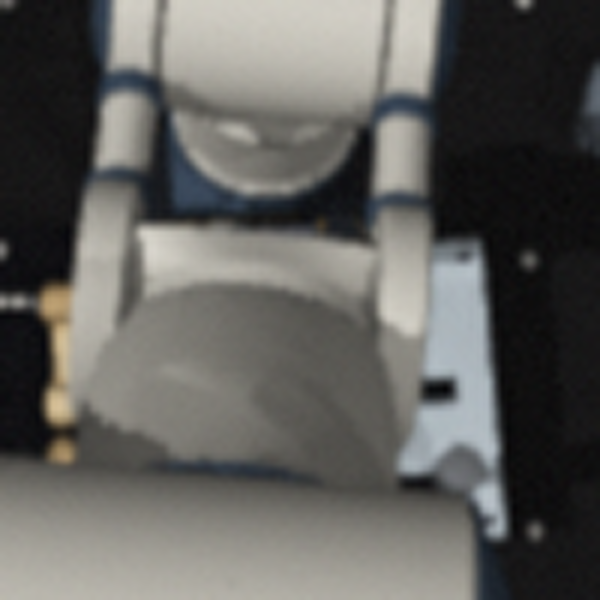

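```bash
python3 -m crank '[{"tx":0.05,"ty":-0.3,"tz":0,"yaw":0},{"tx":0.05,"ty":-0.2,"tz":0.3,"yaw":0},{"tx":0.05,"ty":-0.05,"tz":0.4,"yaw":0},{"tx":0.05,"ty":0,"tz":0.4,"yaw":0},{"tx":0,"ty":0,"tz":0.2,"yaw":0},{"tx":0,"ty":0,"tz":0,"yaw":0}]'; python3 plan.py 650 22 67 3.6; python3 -c "
from h import *
snap('scene','s11.png',(270,150,400,260),5)"
```

```text
t: 41.2
tcp_pos: [651.2, 27.2, 90.9]
eef_rot: [[0.995, 0.059, -0.077], [0.06, -0.998, 0.012], [-0.077, -0.017, -0.997]]
contact_force: [0.2, 0.1, -0.7]
width: 0.65
t 41.2 tcp [651.2  27.2  90.9] th 3.5 w 0.65 F [ 0.2  0.1 -0.7]
yaw units total -0.03
after yaw: tx -0.05 ty 0.17 tz 0.80 (units of 30mm)
```

View pics/s11.png

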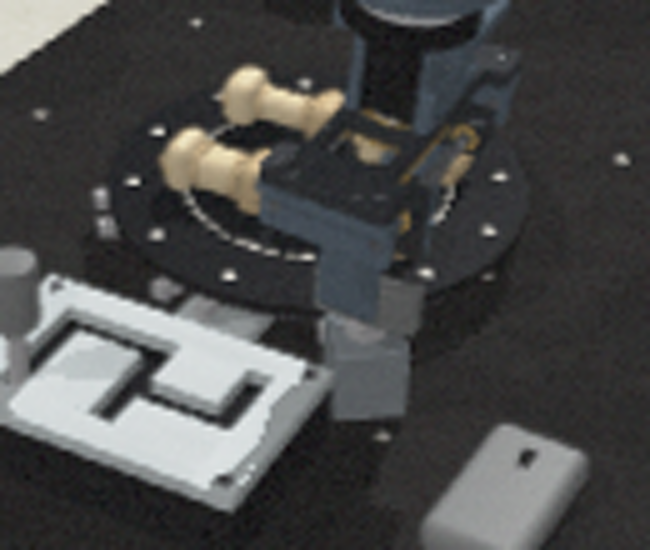

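The fingers straddle the handle bar at crop (400,300). Going down and gripping.

```bash
python3 -m crank '[{"tx":0,"ty":0.15,"tz":0.3,"yaw":0},{"tx":0,"ty":0,"tz":0.3,"yaw":0},{"tx":0,"ty":0,"tz":0.1,"yaw":0},{"tx":0,"ty":0,"tz":0,"yaw":0}]'; python3 plan.py 650 22 67 3.6;python3 -m crank '[{"tx":0,"ty":0,"tz":0,"yaw":0},{"tx":0,"ty":0,"tz":0,"yaw":0},{"tx":0,"ty":0,"tz":0,"yaw":0},{"tx":0,"ty":0,"tz":0,"yaw":0},{"tx":0,"ty":0,"tz":0,"yaw":0},{"tx":0,"ty":0,"tz":0,"yaw":0},{"tx":0,"ty":0,"tz":0,"yaw":0}]' 1 15;python3 plan.py 650 22 67 3.6
```

```text
t: 41.65
tcp_pos: [650.2, 21.7, 68.9]
eef_rot: [[0.995, 0.058, -0.076], [0.059, -0.998, 0.012], [-0.075, -0.016, -0.997]]
contact_force: [-0.6, -0.7, 0.2]
width: 0.65
t 41.65 tcp [650.2  21.7  68.9] th 3.4 w 0.65 F [-0.6 -0.7  0.2]
yaw units total -0.04
after yaw: tx -0.01 ty -0.01 tz 0.06 (units of 30mm)
t: 42.35
tcp_pos: [651.0, 22.0, 69.8]
eef_rot: [[0.996, 0.058, -0.074], [0.059, -0.998, 0.012], [-0.073, -0.017, -0.997]]
contact_force: [0.1, -1.1, -0.8]
width: 0.177
t 42.35 tcp [651.   22.   69.8] th 3.4 w 0.177 F [ 0.1 -1.1 -0.8]
yaw units total -0.04
after yaw: tx -0.03 ty -0.00 tz 0.09 (units of 30mm)
```

```bash
python3 -m crank '[{"tx":0,"ty":0,"tz":0,"yaw":-0.3},{"tx":0,"ty":0,"tz":0,"yaw":-0.6},{"tx":0,"ty":0,"tz":0,"yaw":-0.6},{"tx":0,"ty":0,"tz":0,"yaw":-0.6},{"tx":0,"ty":0,"tz":0,"yaw":-0.6},{"tx":0,"ty":0,"tz":0,"yaw":-0.6},{"tx":0,"ty":0,"tz":0,"yaw":-0.6},{"tx":0,"ty":0,"tz":0,"yaw":-0.6}]';python3 plan.py 650 22 69 79
```

```text
t: 43.15
tcp_pos: [651.0, 22.0, 69.9]
eef_rot: [[0.902, 0.426, -0.074], [0.428, -0.904, 0.012], [-0.062, -0.042, -0.997]]
contact_force: [0.2, 1.5, -0.8]
width: 0.183
t 43.15 tcp [651.   22.   69.9] th 25.4 w 0.183 F [ 0.2  1.5 -0.8]
yaw units total -11.70
after yaw: tx -0.01 ty -0.03 tz 0.03 (units of 30mm)
```

```bash
python3 -m crank '[{"tx":0,"ty":0,"tz":0,"yaw":-0.7},{"tx":0,"ty":0,"tz":0,"yaw":-0.7},{"tx":0,"ty":0,"tz":0,"yaw":-0.7},{"tx":0,"ty":0,"tz":0,"yaw":-0.7},{"tx":0,"ty":0,"tz":0,"yaw":-0.7},{"tx":0,"ty":0,"tz":0,"yaw":-0.7},{"tx":0,"ty":0,"tz":0,"yaw":-0.7},{"tx":0,"ty":0,"tz":0,"yaw":-0.7},{"tx":0,"ty":0,"tz":0,"yaw":-0.7},{"tx":0,"ty":0,"tz":0,"yaw":-0.7},{"tx":0,"ty":0,"tz":0,"yaw":-0.7},{"tx":0,"ty":0,"tz":0,"yaw":-0.7},{"tx":0,"ty":0,"tz":0,"yaw":-0.7},{"tx":0,"ty":0,"tz":0,"yaw":-0.7}]';python3 plan.py 650 22 69 79; python3 -c "
from h import *
print(monitor.get_state()['ft_torque'])
snap('scene','s12.png',(270,150,400,260),5)"
```

```text
t: 44.55
tcp_pos: [650.8, 22.2, 69.9]
eef_rot: [[0.29, 0.954, -0.074], [0.957, -0.29, 0.011], [-0.011, -0.074, -0.997]]
contact_force: [-1.0, 1.0, -0.6]
width: 0.189
t 44.55 tcp [650.8  22.2  69.9] th 73.2 w 0.189 F [-1.   1.  -0.6]
yaw units total -1.27
after yaw: tx -0.01 ty -0.03 tz 0.03 (units of 30mm)
[-0.14576182 -0.33677691 -0.11679596]
```

View pics/s12.png

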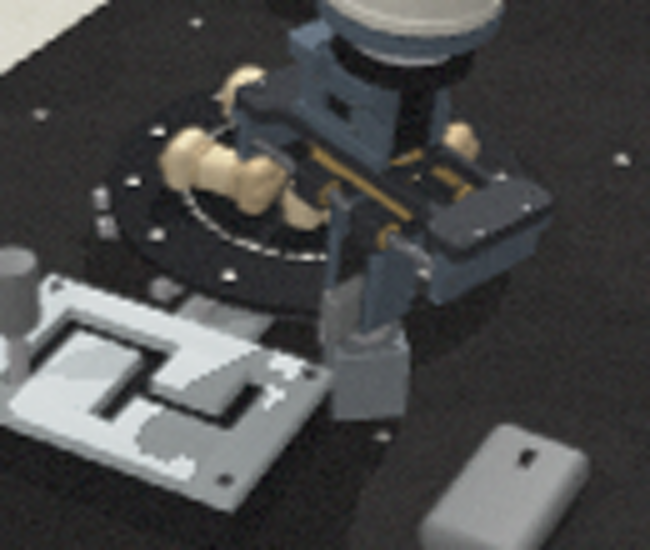

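```bash
python3 -m crank '[{"tx":0,"ty":0,"tz":0,"yaw":-0.6},{"tx":0,"ty":0,"tz":0,"yaw":-0.5},{"tx":0,"ty":0,"tz":0,"yaw":-0.5},{"tx":0,"ty":0,"tz":0,"yaw":-0.5},{"tx":0,"ty":0,"tz":0,"yaw":0}]';python3 plan.py 650 22 69 78; python3 -c "
from h import *
print(monitor.get_state()['ft_torque'])"
```

```text
t: 45.1
tcp_pos: [650.8, 22.3, 69.9]
eef_rot: [[0.118, 0.99, -0.074], [0.993, -0.117, 0.012], [0.003, -0.075, -0.997]]
contact_force: [-0.8, 1.5, -0.8]
width: 0.207
t 45.1 tcp [650.8  22.3  69.9] th 83.2 w 0.207 F [-0.8  1.5 -0.8]
yaw units total 1.14
after yaw: tx -0.02 ty -0.02 tz 0.03 (units of 30mm)
[-0.08352899 -0.34699706 -0.58116244]
```

The torque rose to 0.58 N m, so it is at the end stop. Releasing and lifting.

```bash
python3 -m crank '[{"tx":0,"ty":0,"tz":0,"yaw":0},{"tx":0,"ty":0,"tz":0,"yaw":0},{"tx":0,"ty":0,"tz":0,"yaw":0},{"tx":0,"ty":0,"tz":-0.3,"yaw":0},{"tx":0,"ty":0,"tz":-0.6,"yaw":0},{"tx":0,"ty":0,"tz":-0.6,"yaw":0},{"tx":0,"ty":0,"tz":-0.6,"yaw":0},{"tx":0,"ty":0,"tz":-0.6,"yaw":0},{"tx":0,"ty":0,"tz":-0.5,"yaw":0},{"tx":0,"ty":0,"tz":0,"yaw":0}]' -0.3;python3 plan.py 504 -119 180 79; python3 -c "
from h import *
snap('scene','s13.png',(240,150,400,260),5)"
```

```text
t: 46.1
tcp_pos: [658.5, 20.8, 173.0]
eef_rot: [[0.123, 0.99, -0.073], [0.992, -0.122, 0.011], [0.002, -0.074, -0.997]]
contact_force: [0.2, -0.6, -0.0]
width: 0.65
t 46.1 tcp [658.5  20.8 173. ] th 82.9 w 0.65 F [ 0.2 -0.6 -0. ]
yaw units total 0.86
after yaw: tx -5.56 ty -4.17 tz -0.23 (units of 30mm)
```

View pics/s13.png

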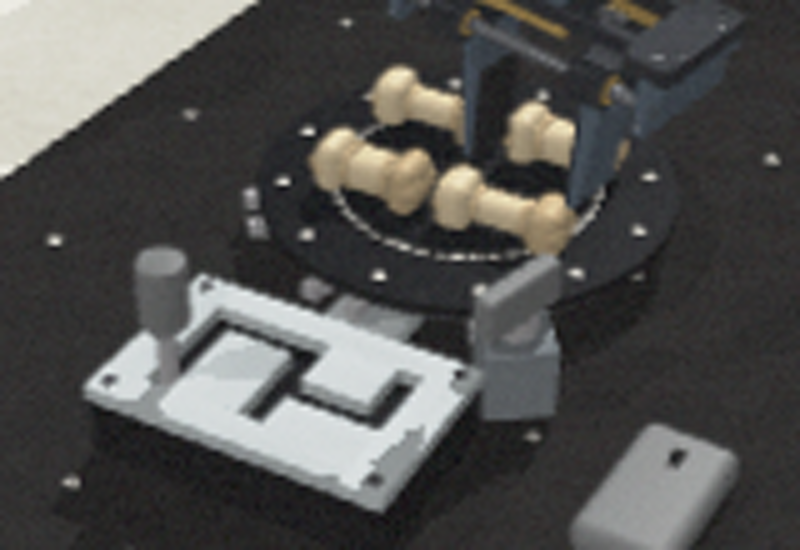

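The handle is turned free. On to the lever.

```bash
python3 -m crank '[{"tx":0,"ty":0,"tz":-0.1,"yaw":-0.6},{"tx":0,"ty":0,"tz":-0.1,"yaw":-0.8},{"tx":0,"ty":0,"tz":0,"yaw":-0.7},{"tx":0,"ty":0,"tz":0,"yaw":-0.1}]';python3 plan.py 504 -119 180 93.6
```

```text
t: 46.55
tcp_pos: [656.7, 20.8, 175.5]
eef_rot: [[-0.058, 0.995, -0.078], [0.998, 0.059, 0.011], [0.016, -0.078, -0.997]]
contact_force: [-0.3, 0.1, 0.3]
width: 0.652
t 46.55 tcp [656.7  20.8 175.5] th 93.3 w 0.652 F [-0.3  0.1  0.3]
yaw units total -0.06
after yaw: tx -4.33 ty -5.37 tz -0.15 (units of 30mm)
```

```bash
python3 -m crank '[{"tx":-0.2,"ty":-0.25,"tz":0,"yaw":0},{"tx":-0.4,"ty":-0.5,"tz":0,"yaw":0},{"tx":-0.4,"ty":-0.5,"tz":0,"yaw":0},{"tx":-0.4,"ty":-0.5,"tz":0,"yaw":0},{"tx":-0.4,"ty":-0.5,"tz":0,"yaw":0},{"tx":-0.4,"ty":-0.5,"tz":0,"yaw":0},{"tx":-0.4,"ty":-0.5,"tz":0,"yaw":0},{"tx":-0.4,"ty":-0.5,"tz":0,"yaw":0},{"tx":-0.4,"ty":-0.5,"tz":0,"yaw":0},{"tx":-0.3,"ty":-0.4,"tz":0,"yaw":0},{"tx":-0.1,"ty":-0.2,"tz":0,"yaw":0},{"tx":0,"ty":0,"tz":0,"yaw":0}]';python3 plan.py 504 -119 102 93.6
```

```text
t: 47.75
tcp_pos: [503.7, -107.2, 181.6]
eef_rot: [[-0.04, 0.995, -0.087], [0.999, 0.041, 0.012], [0.015, -0.086, -0.996]]
contact_force: [-0.2, -0.3, 1.1]
width: 0.648
t 47.75 tcp [ 503.7 -107.2  181.6] th 92.3 w 0.648 F [-0.2 -0.3  1.1]
yaw units total -0.29
after yaw: tx -0.39 ty -0.01 tz 2.65 (units of 30mm)
```

```bash
python3 -m crank '[{"tx":-0.25,"ty":0.1,"tz":0.2,"yaw":-0.2},{"tx":-0.1,"ty":0.05,"tz":0.4,"yaw":0},{"tx":0,"ty":0.05,"tz":0.3,"yaw":0},{"tx":0,"ty":0,"tz":0,"yaw":0}]';python3 plan.py 504 -119 102 93.6;python3 -c "
from h import *
snap('scene','s14.png',(230,150,360,260),5)"
```

```text
t: 48.15
tcp_pos: [509.5, -117.2, 150.9]
eef_rot: [[-0.057, 0.995, -0.086], [0.998, 0.059, 0.012], [0.017, -0.085, -0.996]]
contact_force: [0.1, -0.1, -0.3]
width: 0.649
t 48.15 tcp [ 509.5 -117.2  150.9] th 93.3 w 0.649 F [ 0.1 -0.1 -0.3]
yaw units total -0.07
after yaw: tx -0.05 ty -0.19 tz 1.63 (units of 30mm)
```

View pics/s14.png

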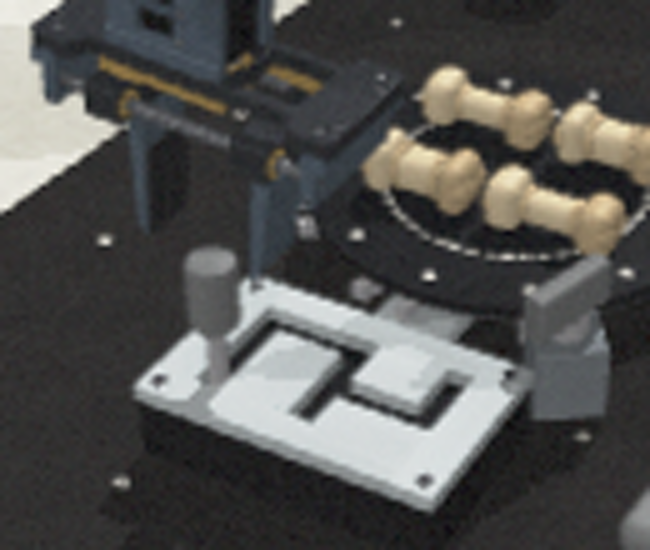

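The fingertips at crop (150,235) and (258,270) straddle the knob at (211,258). Descending.

```bash
python3 -m crank '[{"tx":-0.05,"ty":-0.05,"tz":0.3,"yaw":0},{"tx":0,"ty":0,"tz":0.5,"yaw":0},{"tx":0,"ty":0,"tz":0.5,"yaw":0},{"tx":0,"ty":0,"tz":0.2,"yaw":0},{"tx":0,"ty":0,"tz":0,"yaw":0}]';python3 plan.py 504 -120 102 93.6;python3 -m crank '[{"tx":0,"ty":0,"tz":0,"yaw":0},{"tx":0,"ty":0,"tz":0,"yaw":0},{"tx":0,"ty":0,"tz":0,"yaw":0},{"tx":0,"ty":0,"tz":0,"yaw":0},{"tx":0,"ty":0,"tz":0,"yaw":0},{"tx":0,"ty":0,"tz":0,"yaw":0}]' 1 40;python3 plan.py 504 -120 102 93.6;python3 -c "
from h import *
snap('scene','s15.png',(230,150,360,260),5)"
```

```text
t: 48.7
tcp_pos: [504.3, -117.9, 104.1]
eef_rot: [[-0.058, 0.995, -0.085], [0.998, 0.06, 0.012], [0.017, -0.084, -0.996]]
contact_force: [-0.6, -0.5, -0.2]
width: 0.654
t 48.7 tcp [ 504.3 -117.9  104.1] th 93.4 w 0.654 F [-0.6 -0.5 -0.2]
yaw units total -0.05
after yaw: tx -0.07 ty -0.02 tz 0.07 (units of 30mm)
t: 49.3
tcp_pos: [505.3, -118.0, 105.5]
eef_rot: [[-0.059, 0.995, -0.083], [0.998, 0.06, 0.011], [0.016, -0.082, -0.997]]
contact_force: [-0.7, -0.1, -5.6]
width: 0.337
t 49.3 tcp [ 505.3 -118.   105.5] th 93.4 w 0.337 F [-0.7 -0.1 -5.6]
yaw units total -0.05
after yaw: tx -0.06 ty -0.05 tz 0.12 (units of 30mm)
```

View pics/s15.png

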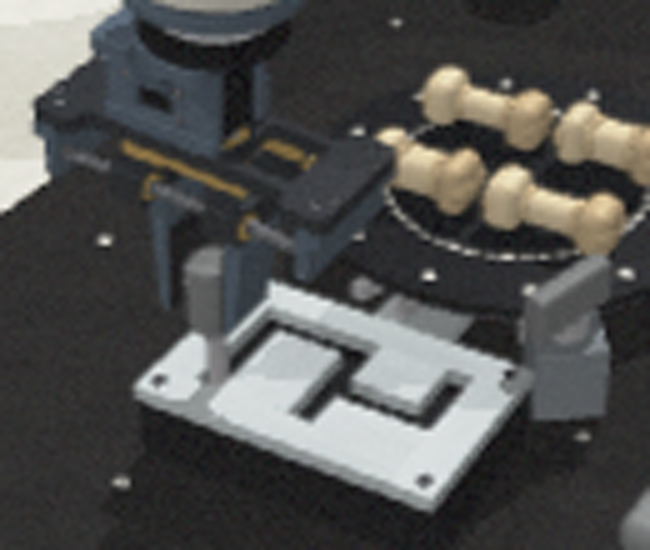

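```bash
cat > uv.py <<'E'
from plan import *
def uv():
    s,R,p,t=st(); g=p-11*R[:,2]
    a=np.radians(3.6);d=g[:2]-[536.2,162.2]
    x=np.cos(a)*d[0]+np.sin(a)*d[1];y=-np.sin(a)*d[0]+np.cos(a)*d[1]
    print('t %.2f'%s['t'],'grasp u %.1f v %.1f z %.1f'%(x+50,y+250,g[2]),'th %.1f w %.3f'%(t,s['width']),'F',np.round(s['contact_force'],1))
if __name__=='__main__': uv()
E
python3 uv.py; python3 -m crank '[{"tx":0.15,"ty":0,"tz":0,"yaw":0},{"tx":0.3,"ty":0,"tz":0,"yaw":0},{"tx":0.3,"ty":0,"tz":0,"yaw":0},{"tx":0.3,"ty":0,"tz":0,"yaw":0}]'; python3 uv.py
```

```text
t 49.35 grasp u 2.5 v -27.9 z 116.5 th 93.4 w 0.333 F [-0.5  0.2 -5.6]
t: 49.75
tcp_pos: [503.2, -85.1, 105.6]
eef_rot: [[-0.057, 0.995, -0.083], [0.998, 0.058, 0.011], [0.016, -0.082, -0.997]]
contact_force: [0.7, -1.6, -10.3]
width: 0.331
t 49.75 grasp u 2.5 v 5.1 z 116.5 th 93.3 w 0.331 F [  0.7  -1.6 -10.3]
```

```bash
python3 -m crank '[{"tx":0.3,"ty":0,"tz":0.02,"yaw":0},{"tx":0.3,"ty":0,"tz":0.02,"yaw":0},{"tx":0.2,"ty":0,"tz":0.02,"yaw":0},{"tx":0.1,"ty":0,"tz":0,"yaw":0},{"tx":0,"ty":0,"tz":0,"yaw":0}]'; python3 uv.py;python3 -c "
from h import *
snap('scene','s16.png',(230,150,360,260),5)"
```

```text
t: 50.25
tcp_pos: [502.8, -56.2, 105.4]
eef_rot: [[-0.062, 0.995, -0.079], [0.998, 0.062, 0.005], [0.01, -0.079, -0.997]]
contact_force: [0.1, -14.2, -7.5]
width: 0.33
t 50.25 grasp u 3.8 v 34.0 z 116.4 th 93.5 w 0.330 F [  0.1 -14.2  -7.5]
```

View pics/s16.png

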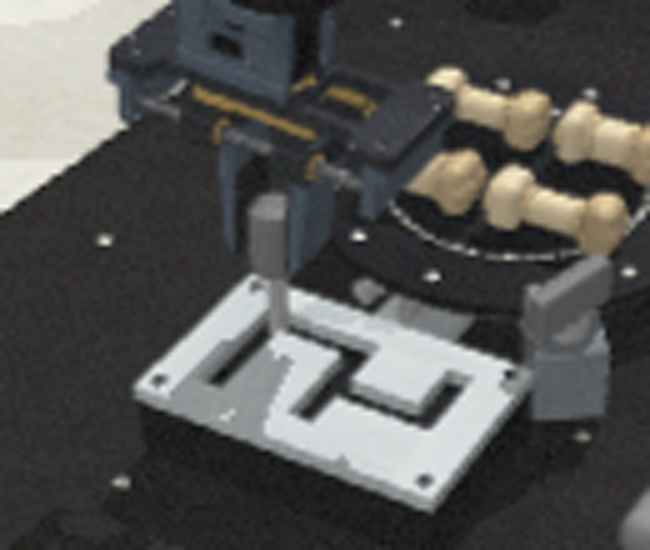

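The lever is at the first corner, pressing the wall lightly. Backing off 2 mm, then going along +u.

```bash
python3 -m crank '[{"tx":-0.08,"ty":0.1,"tz":0,"yaw":0},{"tx":0,"ty":0.25,"tz":-0.02,"yaw":0},{"tx":0,"ty":0.25,"tz":-0.02,"yaw":0},{"tx":0,"ty":0.25,"tz":-0.02,"yaw":0}]'; python3 uv.py
```

```text
t: 50.7
tcp_pos: [529.3, -55.8, 105.5]
eef_rot: [[-0.063, 0.995, -0.08], [0.998, 0.063, 0.005], [0.01, -0.079, -0.997]]
contact_force: [-1.4, -0.8, -1.2]
width: 0.336
t 50.70 grasp u 30.3 v 32.8 z 116.5 th 93.6 w 0.336 F [-1.4 -0.8 -1.2]
```

```bash
python3 -m crank '[{"tx":0,"ty":0.25,"tz":-0.02,"yaw":0},{"tx":0,"ty":0.25,"tz":-0.02,"yaw":0},{"tx":0,"ty":0.25,"tz":-0.02,"yaw":0},{"tx":0,"ty":0.15,"tz":0,"yaw":0},{"tx":0,"ty":0.05,"tz":0,"yaw":0},{"tx":0,"ty":0,"tz":0,"yaw":0}]'; python3 uv.py
```

```text
t: 51.3
tcp_pos: [563.1, -53.3, 105.4]
eef_rot: [[-0.063, 0.995, -0.077], [0.998, 0.064, 0.005], [0.01, -0.077, -0.997]]
contact_force: [-1.2, -1.0, 1.1]
width: 0.327
t 51.30 grasp u 64.1 v 33.2 z 116.4 th 93.6 w 0.327 F [-1.2 -1.   1.1]
```

```bash
python3 -m crank '[{"tx":-0.1,"ty":-0.03,"tz":0,"yaw":0},{"tx":-0.25,"ty":0,"tz":0,"yaw":0},{"tx":-0.25,"ty":0,"tz":0,"yaw":0},{"tx":-0.25,"ty":0,"tz":0,"yaw":0}]'; python3 uv.py
```

```text
t: 51.7
tcp_pos: [563.9, -79.7, 105.5]
eef_rot: [[-0.064, 0.995, -0.076], [0.998, 0.065, 0.006], [0.011, -0.076, -0.997]]
contact_force: [-0.2, 1.1, 3.0]
width: 0.329
t 51.70 grasp u 63.3 v 6.7 z 116.4 th 93.7 w 0.329 F [-0.2  1.1  3. ]
```

```bash
python3 -m crank '[{"tx":-0.25,"ty":0,"tz":0,"yaw":0},{"tx":-0.25,"ty":0,"tz":0,"yaw":0},{"tx":-0.25,"ty":0,"tz":0,"yaw":0},{"tx":-0.2,"ty":0,"tz":0,"yaw":0},{"tx":-0.12,"ty":0,"tz":0,"yaw":0},{"tx":-0.05,"ty":0,"tz":0,"yaw":0}]'; python3 uv.py;python3 -c "
from h import *
snap('scene','s17.png',(230,150,360,260),5)"
```

```text
t: 52.3
tcp_pos: [566.3, -118.1, 105.4]
eef_rot: [[-0.062, 0.995, -0.076], [0.998, 0.063, 0.006], [0.01, -0.075, -0.997]]
contact_force: [0.3, 2.1, 4.4]
width: 0.332
t 52.30 grasp u 63.3 v -31.7 z 116.4 th 93.6 w 0.332 F [0.3 2.1 4.4]
```

View pics/s17.png

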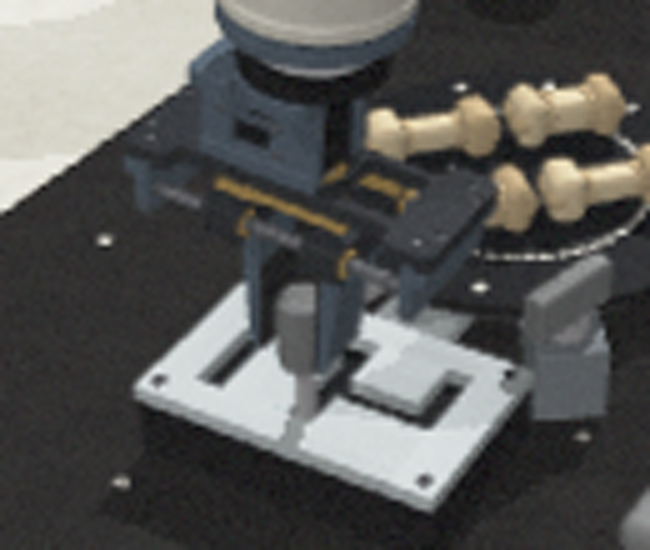

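The lever is deep in the middle notch (u≈61, v≈−31), and the disc has turned 45° with the bones still in place. Resting there.

```bash
python3 -m crank '[{"tx":0,"ty":0,"tz":0,"yaw":0},{"tx":0,"ty":0,"tz":0,"yaw":0},{"tx":0,"ty":0,"tz":0,"yaw":0},{"tx":0,"ty":0,"tz":0,"yaw":0},{"tx":0,"ty":0,"tz":0,"yaw":0},{"tx":0,"ty":0,"tz":0,"yaw":0},{"tx":0,"ty":0,"tz":0,"yaw":0},{"tx":0,"ty":0,"tz":0,"yaw":0},{"tx":0,"ty":0,"tz":0,"yaw":0},{"tx":0,"ty":0,"tz":0,"yaw":0},{"tx":0,"ty":0,"tz":0,"yaw":0},{"tx":0,"ty":0,"tz":0,"yaw":0},{"tx":0,"ty":0,"tz":0,"yaw":0},{"tx":0,"ty":0,"tz":0,"yaw":0},{"tx":0,"ty":0,"tz":0,"yaw":0},{"tx":0,"ty":0,"tz":0,"yaw":0},{"tx":0,"ty":0,"tz":0,"yaw":0},{"tx":0,"ty":0,"tz":0,"yaw":0},{"tx":0,"ty":0,"tz":0,"yaw":0},{"tx":0,"ty":0,"tz":0,"yaw":0}]'; python3 uv.py;python3 -m crank '[{"tx":0,"ty":0,"tz":0,"yaw":0},{"tx":0,"ty":0,"tz":0,"yaw":0},{"tx":0,"ty":0,"tz":0,"yaw":0},{"tx":0,"ty":0,"tz":0,"yaw":0},{"tx":0,"ty":0,"tz":0,"yaw":0},{"tx":0,"ty":0,"tz":0,"yaw":0}]'; python3 uv.py
```

```text
t: 54.35
tcp_pos: [566.4, -117.8, 105.5]
eef_rot: [[-0.063, 0.995, -0.076], [0.998, 0.064, 0.005], [0.009, -0.075, -0.997]]
contact_force: [-0.0, -1.1, 3.7]
width: 0.335
t 54.35 grasp u 63.3 v -31.5 z 116.4 th 93.6 w 0.335 F [-0.  -1.1  3.7]
t: 54.95
tcp_pos: [566.4, -117.8, 105.5]
eef_rot: [[-0.063, 0.995, -0.076], [0.998, 0.064, 0.005], [0.009, -0.075, -0.997]]
contact_force: [-0.0, -0.7, 4.1]
width: 0.332
t 54.95 grasp u 63.3 v -31.5 z 116.4 th 93.6 w 0.332 F [-0.  -0.7  4.1]
```

```bash
python3 -m crank '[{"tx":0.12,"ty":0,"tz":0,"yaw":0},{"tx":0.25,"ty":0,"tz":0,"yaw":0},{"tx":0.25,"ty":0,"tz":0,"yaw":0},{"tx":0.12,"ty":0,"tz":0,"yaw":0},{"tx":0.04,"ty":0,"tz":0,"yaw":0},{"tx":0,"ty":0,"tz":0,"yaw":0}]'; python3 uv.py
```

```text
t: 55.55
tcp_pos: [564.6, -91.7, 105.5]
eef_rot: [[-0.064, 0.995, -0.076], [0.998, 0.064, 0.005], [0.01, -0.075, -0.997]]
contact_force: [0.6, -0.8, 1.3]
width: 0.333
t 55.55 grasp u 63.3 v -5.3 z 116.4 th 93.7 w 0.333 F [ 0.6 -0.8  1.3]
```

```bash
python3 -m crank '[{"tx":0.03,"ty":0.1,"tz":0,"yaw":0},{"tx":0,"ty":0.2,"tz":-0.02,"yaw":0},{"tx":0,"ty":0.2,"tz":-0.02,"yaw":0},{"tx":0,"ty":0.1,"tz":-0.01,"yaw":0}]'; python3 uv.py
```

```text
t: 55.95
tcp_pos: [582.3, -89.6, 105.5]
eef_rot: [[-0.063, 0.995, -0.078], [0.998, 0.064, 0.005], [0.01, -0.078, -0.997]]
contact_force: [-2.2, 0.7, 3.4]
width: 0.331
t 55.95 grasp u 81.1 v -4.3 z 116.4 th 93.6 w 0.331 F [-2.2  0.7  3.4]
```

It passes into the third leg freely. Continuing.

```bash
python3 -m crank '[{"tx":0,"ty":0.2,"tz":-0.01,"yaw":0},{"tx":0,"ty":0.25,"tz":-0.02,"yaw":0},{"tx":0,"ty":0.25,"tz":-0.02,"yaw":0},{"tx":0,"ty":0.25,"tz":-0.02,"yaw":0},{"tx":0,"ty":0.2,"tz":-0.01,"yaw":0},{"tx":0,"ty":0.1,"tz":0,"yaw":0},{"tx":0,"ty":0,"tz":0,"yaw":0}]'; python3 uv.py
```

```text
t: 56.65
tcp_pos: [624.2, -86.9, 105.4]
eef_rot: [[-0.063, 0.995, -0.077], [0.998, 0.064, 0.006], [0.011, -0.077, -0.997]]
contact_force: [-1.3, 1.5, 3.5]
width: 0.332
t 56.65 grasp u 123.0 v -4.2 z 116.4 th 93.6 w 0.332 F [-1.3  1.5  3.5]
```

```bash
python3 -m crank '[{"tx":0.12,"ty":0,"tz":0,"yaw":0},{"tx":0.25,"ty":0,"tz":0,"yaw":0},{"tx":0.25,"ty":0,"tz":0,"yaw":0},{"tx":0.25,"ty":0,"tz":0,"yaw":0},{"tx":0.15,"ty":0,"tz":0,"yaw":0},{"tx":0.08,"ty":0,"tz":0,"yaw":0},{"tx":0,"ty":0,"tz":0,"yaw":0}]'; python3 uv.py;python3 -c "
from h import *
snap('scene','s18.png',(230,150,390,260),4.9)"
```

```text
t: 57.35
tcp_pos: [622.3, -50.7, 105.4]
eef_rot: [[-0.064, 0.995, -0.077], [0.998, 0.064, 0.005], [0.01, -0.076, -0.997]]
contact_force: [-0.5, -0.4, 0.3]
width: 0.332
t 57.35 grasp u 123.4 v 32.1 z 116.4 th 93.7 w 0.332 F [-0.5 -0.4  0.3]
```

View pics/s18.png

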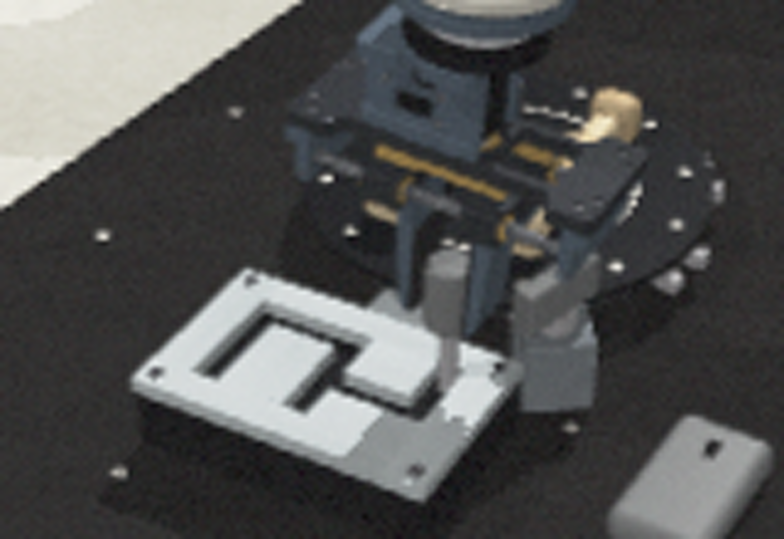

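The lever is in the last notch. Releasing and lifting.

```bash
python3 -m crank '[{"tx":0,"ty":0,"tz":0,"yaw":0},{"tx":0,"ty":0,"tz":0,"yaw":0},{"tx":0,"ty":0,"tz":0,"yaw":0},{"tx":0,"ty":0,"tz":-0.3,"yaw":0},{"tx":0,"ty":0,"tz":-0.6,"yaw":0},{"tx":0,"ty":0,"tz":-0.6,"yaw":0},{"tx":0,"ty":0,"tz":-0.6,"yaw":0},{"tx":0,"ty":0,"tz":-0.3,"yaw":0},{"tx":0,"ty":0,"tz":0,"yaw":0}]' -0.3;python3 plan.py 650 22 160 78;python3 -c "
from h import *
snap('scene','s19.png',(230,130,390,260),4.6)"
```

```text
t: 58.3
tcp_pos: [627.0, -52.2, 181.3]
eef_rot: [[-0.062, 0.995, -0.08], [0.998, 0.062, 0.006], [0.011, -0.08, -0.997]]
contact_force: [-0.5, 1.3, 0.4]
width: 0.652
t 58.3 tcp [627.  -52.2 181.3] th 93.5 w 0.652 F [-0.5  1.3  0.4]
yaw units total 3.39
after yaw: tx 2.58 ty 0.24 tz 0.71 (units of 30mm)
```

View pics/s19.png

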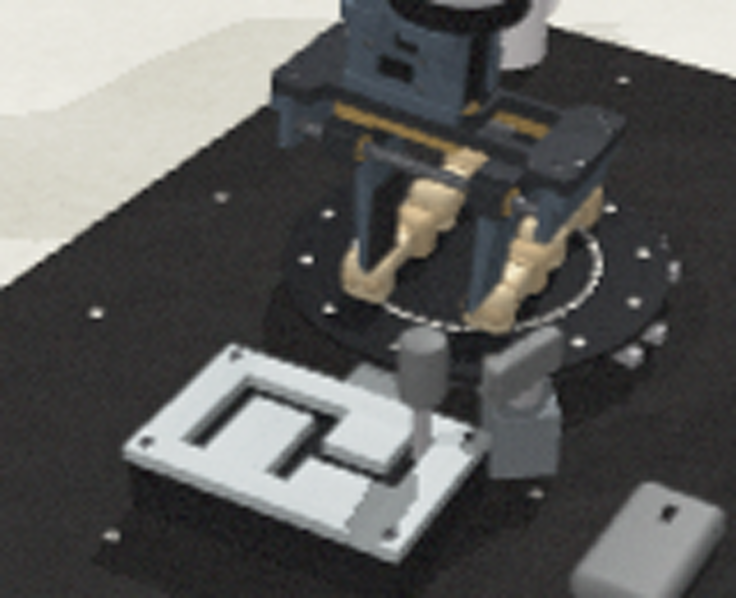

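The lever sits in the last notch and the disc is at 90°. Going back to the clamp handle.

```bash
python3 -m crank '[{"tx":0,"ty":0,"tz":0,"yaw":0.7},{"tx":0,"ty":0,"tz":0,"yaw":0.8},{"tx":0,"ty":0,"tz":0,"yaw":0.8},{"tx":0,"ty":0,"tz":0,"yaw":0.7},{"tx":0,"ty":0,"tz":0,"yaw":0.1},{"tx":0.3,"ty":0.03,"tz":0,"yaw":0},{"tx":0.45,"ty":0.04,"tz":0,"yaw":0},{"tx":0.45,"ty":0.04,"tz":0.1,"yaw":0},{"tx":0.45,"ty":0.04,"tz":0.1,"yaw":0},{"tx":0.4,"ty":0.04,"tz":0.1,"yaw":0},{"tx":0.2,"ty":0,"tz":0.1,"yaw":0},{"tx":0.05,"ty":0,"tz":0,"yaw":0},{"tx":0,"ty":0,"tz":0,"yaw":0}]' -0.3;python3 plan.py 650.5 22 73 78
```

```text
t: 59.65
tcp_pos: [642.7, 22.9, 159.8]
eef_rot: [[0.187, 0.978, -0.09], [0.982, -0.187, 0.007], [-0.01, -0.09, -0.996]]
contact_force: [0.3, -0.6, 0.5]
width: 0.646
t 59.65 tcp [642.7  22.9 159.8] th 79.2 w 0.646 F [ 0.3 -0.6  0.5]
yaw units total 0.27
after yaw: tx 0.03 ty 0.26 tz 2.89 (units of 30mm)
```

```bash
python3 -m crank '[{"tx":0.03,"ty":0.25,"tz":0.2,"yaw":0.2},{"tx":0,"ty":0.15,"tz":0.5,"yaw":0},{"tx":0,"ty":0.05,"tz":0.5,"yaw":0},{"tx":0,"ty":0.05,"tz":0.4,"yaw":0},{"tx":0,"ty":0,"tz":0.1,"yaw":0},{"tx":0,"ty":0,"tz":0,"yaw":0}]';python3 plan.py 650.5 22 73 78;python3 -c "
from h import *
snap('scene','s20.png',(270,150,400,260),5)"
```

```text
t: 60.25
tcp_pos: [654.0, 18.7, 102.3]
eef_rot: [[0.207, 0.974, -0.091], [0.978, -0.207, 0.007], [-0.012, -0.09, -0.996]]
contact_force: [-0.1, 0.1, -0.1]
width: 0.649
t 60.25 tcp [654.   18.7 102.3] th 78.1 w 0.649 F [-0.1  0.1 -0.1]
yaw units total 0.02
after yaw: tx 0.08 ty -0.14 tz 0.98 (units of 30mm)
```

View pics/s20.png

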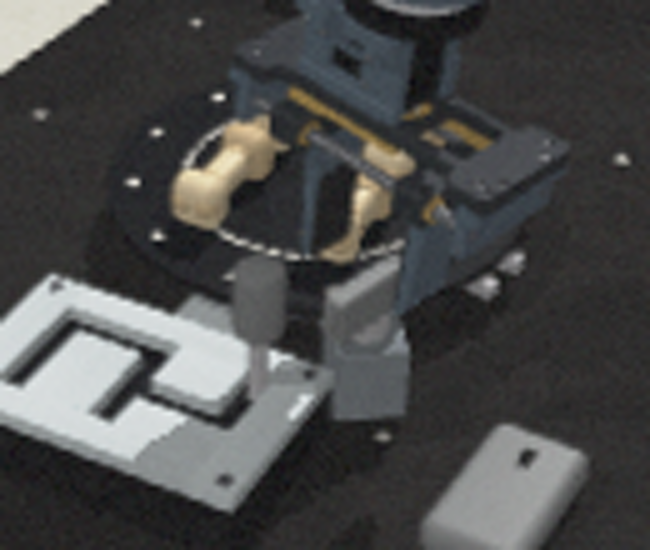

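The fingers straddle the handle. Descending and gripping.

```bash
python3 -m crank '[{"tx":0.08,"ty":-0.04,"tz":0.3,"yaw":0},{"tx":0,"ty":0,"tz":0.4,"yaw":0},{"tx":0,"ty":0,"tz":0.15,"yaw":0},{"tx":0,"ty":0,"tz":0,"yaw":0}]';python3 plan.py 650.5 22 73 78;python3 -m crank '[{"tx":0,"ty":0,"tz":0,"yaw":0},{"tx":0,"ty":0,"tz":0,"yaw":0},{"tx":0,"ty":0,"tz":0,"yaw":0},{"tx":0,"ty":0,"tz":0,"yaw":0},{"tx":0,"ty":0,"tz":0,"yaw":0},{"tx":0,"ty":0,"tz":0,"yaw":0},{"tx":0,"ty":0,"tz":0,"yaw":0}]' 1 15;python3 plan.py 650.5 22 73 3.6
```

```text
t: 60.7
tcp_pos: [651.3, 21.8, 76.1]
eef_rot: [[0.206, 0.974, -0.089], [0.978, -0.207, 0.007], [-0.011, -0.088, -0.996]]
contact_force: [-0.4, 0.1, 0.1]
width: 0.651
t 60.7 tcp [651.3  21.8  76.1] th 78.1 w 0.651 F [-0.4  0.1  0.1]
yaw units total 0.02
after yaw: tx 0.00 ty -0.03 tz 0.10 (units of 30mm)
t: 61.4
tcp_pos: [651.0, 21.9, 77.1]
eef_rot: [[0.206, 0.974, -0.089], [0.978, -0.206, 0.007], [-0.011, -0.089, -0.996]]
contact_force: [1.2, -0.4, -2.2]
width: 0.187
t 61.4 tcp [651.   21.9  77.1] th 78.1 w 0.187 F [ 1.2 -0.4 -2.2]
yaw units total 16.25
after yaw: tx -0.01 ty -0.00 tz 0.14 (units of 30mm)
```

```bash
python3 -m crank '[{"tx":0,"ty":0,"tz":0,"yaw":0.3},{"tx":0,"ty":0,"tz":0,"yaw":0.7},{"tx":0,"ty":0,"tz":0,"yaw":0.7},{"tx":0,"ty":0,"tz":0,"yaw":0.7},{"tx":0,"ty":0,"tz":0,"yaw":0.7},{"tx":0,"ty":0,"tz":0,"yaw":0.7},{"tx":0,"ty":0,"tz":0,"yaw":0.7},{"tx":0,"ty":0,"tz":0,"yaw":0.7},{"tx":0,"ty":0,"tz":0,"yaw":0.7},{"tx":0,"ty":0,"tz":0,"yaw":0.7},{"tx":0,"ty":0,"tz":0,"yaw":0.7},{"tx":0,"ty":0,"tz":0,"yaw":0.7},{"tx":0,"ty":0,"tz":0,"yaw":0.7},{"tx":0,"ty":0,"tz":0,"yaw":0.7}]';python3 plan.py 650.5 22 73 3.6;python3 -c "
from h import *
print(monitor.get_state()['ft_torque'])"
```

```text
t: 62.8
tcp_pos: [650.9, 22.0, 77.2]
eef_rot: [[0.842, 0.532, -0.089], [0.535, -0.845, 0.007], [-0.071, -0.054, -0.996]]
contact_force: [-1.1, 0.3, 0.2]
width: 0.182
t 62.8 tcp [650.9  22.   77.2] th 32.4 w 0.182 F [-1.1  0.3  0.2]
yaw units total 6.29
after yaw: tx -0.01 ty -0.00 tz 0.14 (units of 30mm)
[-0.02116502 -0.05693472  0.064244  ]
```

```bash
python3 -m crank '[{"tx":0,"ty":0,"tz":0,"yaw":0.7},{"tx":0,"ty":0,"tz":0,"yaw":0.7},{"tx":0,"ty":0,"tz":0,"yaw":0.7},{"tx":0,"ty":0,"tz":0,"yaw":0.7},{"tx":0,"ty":0,"tz":0,"yaw":0.7},{"tx":0,"ty":0,"tz":0,"yaw":0.7},{"tx":0,"ty":0,"tz":0,"yaw":0.7},{"tx":0,"ty":0,"tz":0,"yaw":0.6},{"tx":0,"ty":0,"tz":0,"yaw":0.5},{"tx":0,"ty":0,"tz":0,"yaw":0}]';python3 plan.py 650.5 22 73 3.6;python3 -c "
from h import *
print(monitor.get_state()['ft_torque'])"
```

```text
t: 63.8
tcp_pos: [650.9, 22.0, 77.3]
eef_rot: [[0.995, 0.049, -0.089], [0.05, -0.999, 0.007], [-0.089, -0.012, -0.996]]
contact_force: [-1.2, -0.1, 0.8]
width: 0.178
t 63.8 tcp [650.9  22.   77.3] th 2.9 w 0.178 F [-1.2 -0.1  0.8]
yaw units total -0.16
after yaw: tx -0.01 ty -0.00 tz 0.14 (units of 30mm)
[ 0.04446702 -0.01187016  0.46682333]
```

The torque of 0.47 N m at the tight angle means the stop is reached. Releasing, lifting away and checking.

```bash
python3 -m crank '[{"tx":0,"ty":0,"tz":0,"yaw":0},{"tx":0,"ty":0,"tz":0,"yaw":0},{"tx":0,"ty":0,"tz":0,"yaw":0},{"tx":0,"ty":0,"tz":-0.3,"yaw":0},{"tx":0,"ty":0,"tz":-0.6,"yaw":0},{"tx":0,"ty":0,"tz":-0.6,"yaw":0},{"tx":0,"ty":0,"tz":-0.6,"yaw":0},{"tx":0,"ty":0,"tz":-0.6,"yaw":0},{"tx":0,"ty":0,"tz":-0.6,"yaw":0},{"tx":0,"ty":0,"tz":-0.6,"yaw":0},{"tx":0,"ty":0.3,"tz":0,"yaw":0},{"tx":0,"ty":0.6,"tz":0,"yaw":0},{"tx":0,"ty":0.6,"tz":0,"yaw":0},{"tx":0,"ty":0.6,"tz":0,"yaw":0},{"tx":0,"ty":0.6,"tz":0,"yaw":0},{"tx":0,"ty":0.6,"tz":0,"yaw":0},{"tx":0,"ty":0.6,"tz":0,"yaw":0},{"tx":0,"ty":0.6,"tz":0,"yaw":0},{"tx":0,"ty":0.6,"tz":0,"yaw":0},{"tx":0,"ty":0.6,"tz":0,"yaw":0}]' -0.3;python3 -m crank '[{"tx":0,"ty":0.6,"tz":0,"yaw":0},{"tx":0,"ty":0.6,"tz":0,"yaw":0},{"tx":0,"ty":0.6,"tz":0,"yaw":0},{"tx":0,"ty":0.6,"tz":0,"yaw":0},{"tx":0,"ty":0.3,"tz":0,"yaw":0},{"tx":0,"ty":0,"tz":0,"yaw":0}]'; python3 - <<'E'
from m import *
snap('scene','s21.png',(230,110,400,260),4.6)
snap('top','t21.png',(170,140,370,280),4)
for b in bones(cv2.imread('pics/raw_t21.png'),'top',50):
    if abs(b[0][1])<400:print(*b, np.hypot(b[0][0]-536.2,b[0][1]-162.2))
E
```

```text
t: 65.8
tcp_pos: [670.3, -165.0, 197.9]
eef_rot: [[0.995, 0.052, -0.091], [0.053, -0.999, 0.008], [-0.09, -0.013, -0.996]]
contact_force: [0.1, 0.6, 0.6]
width: 0.647
t: 66.4
tcp_pos: [674.7, -256.2, 196.5]
eef_rot: [[0.995, 0.05, -0.09], [0.051, -0.999, 0.008], [-0.09, -0.012, -0.996]]
contact_force: [1.0, 1.3, -0.6]
width: 0.649
[576. 215.  85.  31. -87.] [578. 215.] 148 [272. 201.] 66.1201935871334
[488. 213.  70.  31. -86.] [487. 212.] 142 [272. 225.] 70.027708801588
```

View pics/s21.png

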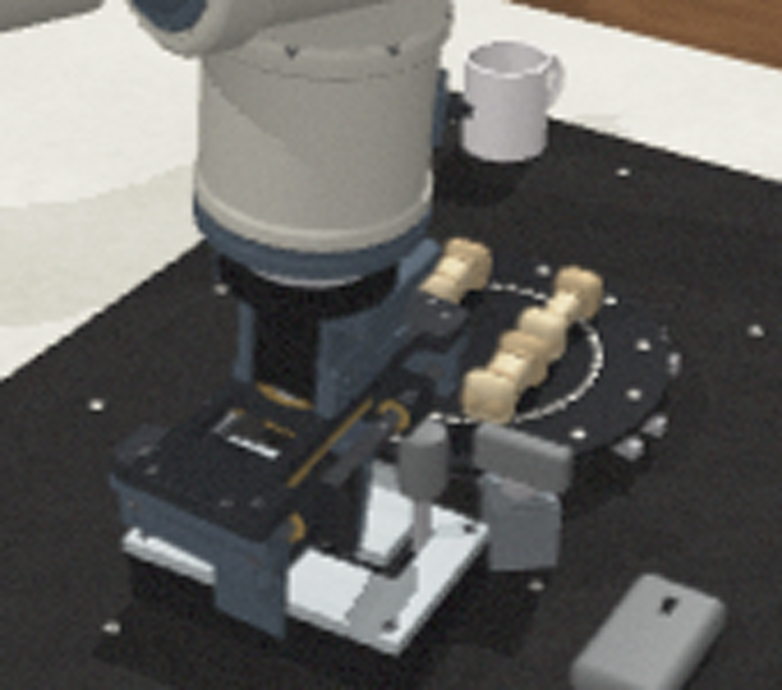

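View pics/t21.png

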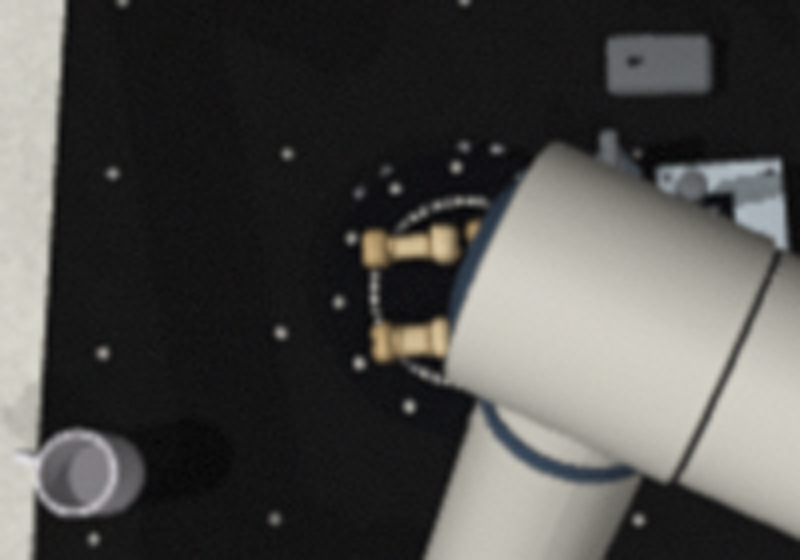

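The clamp is tight. One bone is still hidden by the arm, so I'm moving clear for a full look.

```bash
python3 -m crank '[{"tx":-0.3,"ty":0.3,"tz":-0.1,"yaw":0},{"tx":-0.5,"ty":0.5,"tz":-0.1,"yaw":0},{"tx":-0.5,"ty":0.5,"tz":0,"yaw":0},{"tx":-0.5,"ty":0.5,"tz":0,"yaw":0},{"tx":-0.5,"ty":0.5,"tz":0,"yaw":0},{"tx":-0.5,"ty":0.5,"tz":0,"yaw":0},{"tx":-0.5,"ty":0.5,"tz":0,"yaw":0},{"tx":-0.5,"ty":0.5,"tz":0,"yaw":0},{"tx":-0.5,"ty":0.5,"tz":0,"yaw":0},{"tx":-0.5,"ty":0.5,"tz":0,"yaw":0},{"tx":-0.5,"ty":0.5,"tz":0,"yaw":0},{"tx":-0.5,"ty":0.5,"tz":0,"yaw":0},{"tx":-0.5,"ty":0.5,"tz":0,"yaw":0},{"tx":-0.3,"ty":0.3,"tz":0,"yaw":0},{"tx":0,"ty":0,"tz":0,"yaw":0}]'; python3 - <<'E'
from m import *
snap('scene','s22.png',(150,110,400,290),3.1)
snap('top','t22.png',(170,140,370,280),4)
for b in bones(cv2.imread('pics/raw_t22.png'),'top',50):
    if abs(b[0][1])<400:print(*b, np.hypot(b[0][0]-536.2,b[0][1]-162.2))
E
```

```text
t: 68.0
tcp_pos: [462.7, -480.4, 224.7]
eef_rot: [[0.995, 0.046, -0.09], [0.047, -0.999, 0.005], [-0.09, -0.009, -0.996]]
contact_force: [0.2, 0.1, -0.1]
width: 0.648
[586. 121.  74.  35. -86.] [586. 121.] 159 [297. 199.] 64.63342788371969
[580. 215.  85.  35.  90.] [578. 214.] 156 [272. 201.] 68.60233232186788
[495. 113.  87.  31. -87.] [495. 114.] 164 [298. 223.] 64.17226815377498
[488. 210.  76.  31. -86.] [487. 210.] 161 [273. 225.] 67.88284024700208
```

View pics/s22.png

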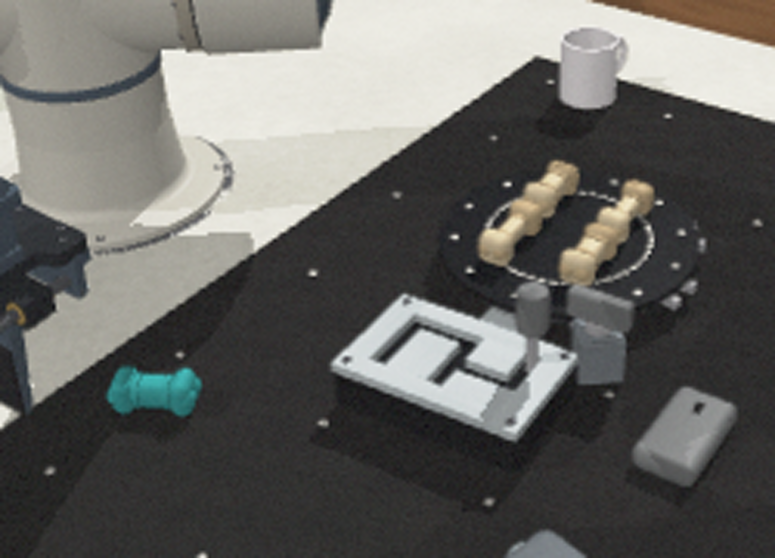

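View pics/t22.png

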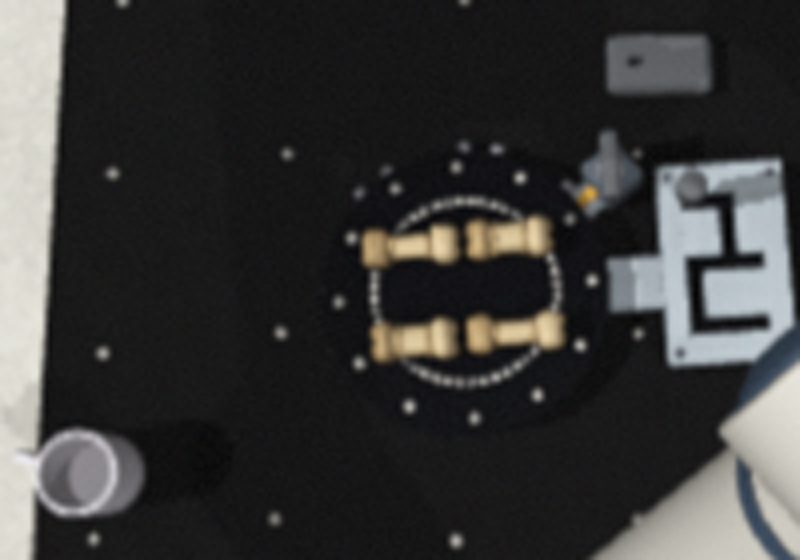

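All four bones are flat within the ring, 64–69 mm from its centre. One overlay check of the clamp angle and lever before handing in.

```bash
sed -i 's/-50+15\*np.cos(t),-280+15/70+15*np.cos(t),-220+15/' ov.py; python3 -c "
from ov import *
overlay([536.2,162.2],np.radians(3.6),'2','raw_t22.png','raw_s22.png')"
```

```text
(no output)
```

View pics/ov_scene_2.png

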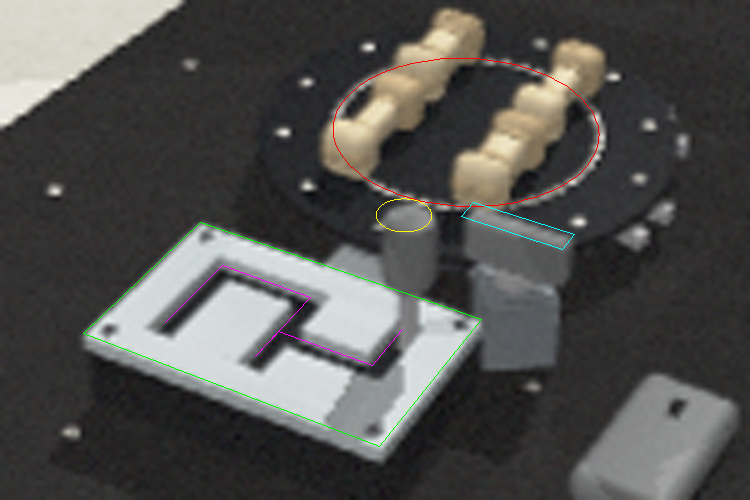

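View pics/ov_top_2.png

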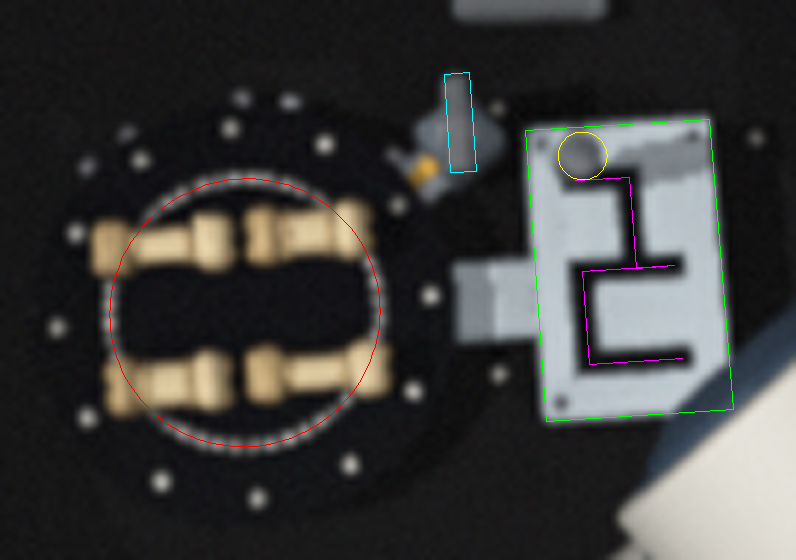

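The lever and handle match the model for the last notch and fully tight in both views, with the same 1–2 mm offset as at the start. Handing in.

```bash
python3 -c "
from plant import workorder
print(workorder.sign_off())"
```

```text
the job is handed in; nothing more can be done
None
```

I completed the whole sequence and handed it in at about 68 s of the 210 s. The hand-in reports no verdict, so the results below are my own checks.

**Bones:** I laid the two long and two stout bone-coloured pieces in the ring while the clamp was tight, and left the yellow and turquoise look-alikes where they were. One grasp closed on nothing because that bone had been knocked aside; I found its new place and picked it up on the second try.

**Clamp and lever:**
- **Clamp freed:** I turned the handle anticlockwise until it met the end stop.
- **Middle notch:** the lever rested there for about 2.6 s.
- **Last notch:** I took the lever on into this notch.
- **Clamp tightened:** I turned the handle clockwise until it met the tight stop.

**Last checks:**
- **Bones:** all four look flat and apart, with their middles 64–69 mm from the ring centre.
- **Lever and handle:** in both camera views, they match the last-notch and tight positions to within about 2 mm.
- **Mug, mouse and scanner:** I never touched the mug or mouse, and they look undisturbed. The scanner was only partly in the last picture; nothing went near it.
- **Robot:** the arm is clear of everything.

**Tool tilt:** the tool drifted to about 5° off vertical during the fast moves. It did not affect the outcome.

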